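# Tip, catch and lower the photometer cover

## Task

The cover of the small bench photometer stands open, leaning back past upright, and its hinge no longer holds it when it comes down. With the fingertips tip the cover forward, catch it from below on the back of a finger while it is still well open, and lower it on the finger until it is fully shut, so that it never bangs down. Do not pinch the cover or press hard on it, leave the things beside the photometer where they are, and finish clear of everything.

Things in the scene. Friction and masses are not known exactly. Their poses are not given: they have to be found in the camera images.
- photometer: Bench photometer, white box fixed to the worktop, 130 mm deep (x), 150 wide (y), 100 high. Origin: centre of its underside, on the worktop. x points from front to back (hinge side), y left, z up; it stands turned clockwise by 0.6 to 1.2 rad, front to the robot's left. More than 15 N on it or on its cover is too much.
- cover_hinge (a point): Point on the hinge axis of the cover, at its middle: 60 mm behind the photometer's centre, 104 mm above the worktop. The axis is level and runs along the photometer's y. Does not move.
- cover (a joint): Cover angle, rad: 0 shut, 1.57 upright, more leans back (stop 1.9). Starts at 1.66 to 1.76, held by friction. Tipped below 1.24 to 1.31 it sinks by itself, damped: 0.05 to 0.13 rad/s at 1.15, ever faster, some 2 to 6 s from 1.2 to 0.7. No momentum: it follows a finger giving way. Left alone it lands at 0.45 to 0.65 rad/s, a bang; under 0.35 rad/s over the last 0.1 rad is gentle.
- cover_tab (a point): Middle of the lower front edge of the cover's tab, 150 mm from the hinge axis; moves with the cover. The tab, 60 mm wide, 10 thick, sticks out 24 mm from the middle of the cover's free edge; when shut its underside is 100 mm above the worktop and 4 below the axis, clear of the front wall by 25 mm, nothing under it. Axes: x to the hinge, y along it, z out of the top face.
- cover_middle (a point): Middle of the cover's top face, 66 mm from the hinge axis; axes as cover_tab. The cover is a stiff grey plate, 146 mm wide (y), 10 mm thick, its top face 6 mm above the axis when shut. It weighs about 0.25 kg: about 1 N under the tab carries it, 1 to 2 N at the tab tips it.
- petri_dish: Bystander, loose beside the photometer: petri dish, flat round, 62 mm across, 14 mm high. Origin: about the centre of its underside.
- tube_clip: Bystander, loose beside the photometer: wooden test-tube clip, 175 mm long, 24 mm wide, 16 mm high. Origin: about the centre of its underside.
- label_tape: Bystander, loose beside the photometer: roll of tape lying flat, 104 mm across, 25 mm high. Origin: about the centre of its underside.
- timer: Bystander, loose beside the photometer: small bench timer, 62 x 66 x 18 mm. Origin: about the centre of its underside.

How it is judged:
By the outcome, as a careful person would: the job done as asked, in the order asked, and still so for the second after the job is handed in, with the robot touching nothing.
It also fails if it takes over 51 s, if anything falls off the work surface, if the arm or the gripper's body presses on something with over 40 N, if the wrist force passes 120 N, or if a joint passes its speed limit or range.

## Robot

A 6-joint arm with a two-finger parallel gripper is mounted at the origin on a cart in front of the work surface, level with it; the furniture and walls round the work are solid. World frame = base frame: x ahead of the robot, y to its left, z up, the work surface at z = 0. Lengths are in m, angles in rad, forces in N, time in s.
With the tool pointing down it reaches from about 0.425 to 0.95 m from the base axis. Payload 3.5 kg.
Tool frame: the origin (TCP) lies at the very end of the fingers, on their centre line; the grasp point (between the pads) lies 19 mm behind it; z points along the fingers, y is the direction in which the jaws open and shut (so a half turn about z gives the same grasp; the last joint's range is limited). The gripper opens to 85 mm and grips with 20 to 120 N. Pads are 22 mm wide; open, the fingers measure 114 mm over their backs; the gripper's body (76 mm by 85 mm) begins 54 mm behind the grasp point. The pads swing forward as they close: fully open they stand 13 mm farther back than shut.
Start: joints at [-1.254, 0.286, 1.577, -0, 1.279, -0.15], TCP at [0.304, -0.603, 0.207] pointing down, gripper open.
Joint ranges: [-2.77, 2.77], [-0.9, 2.22], [0.21, 2.48], [-1.53, 4.67], [0.24, 2.81], [-2.84, 2.84]. Speed limits (rad/s): [2.79, 2.79, 3.14, 3.14, 3.14, 3.14].

## Interface

Orientations are given as [roll, pitch, yaw] about the fixed x, y, z axes, in that order (R = Rz(yaw) Ry(pitch) Rx(roll)).
In Python, from rig import r, cams gives the robot as it stands.
- The arm moves only by the tool step_arm, never from a script. Its argument "moves" is a list of rows, each an object of numbers: "rx", "ry", "rz": the turn, a rotation vector about the world's x, y, z in degrees; "tx", "ty", "tz": the shift along the world's x, y, z in cm; "jaw": the finger opening in cm, from 0 to 8.54. A call has 1 to 5 rows; each row is the pose to reach, as a shift and turn from the pose measured when the call began; what a row does not reach only later rows make up. A row lasts 1/12 s, in which the tool goes at most 41.7 mm and 7.16 degrees, less where a joint would pass 70% of its speed; a pose out of reach is approached as far as the arm can. A call with a gripper value outside its range is refused whole. The fingers move at their own pace and stop on an object; "force" is the grip in N (left out, the last holds). Time passes only in rows, so rows that repeat a pose let the fingers close. It gives the time, the measured TCP pose, the force and the opening at its end, in the units of the state.
- r.get_state(): the state, without advancing time (a new reading comes with each control period).
- cams.camera(name): name is "scene" or "top" or "wrist"; returns the picture (384x512x3 uint8, red, green, blue); there is no depth.
- cams.camera_model(name): a dict with "camera_matrix" (3x3 intrinsics, pixels), "D" ([k1, k2, p1, p2, k3] as OpenCV has them; the pictures are not rectified), "rvec" (rotation vector, rad) and "tvec" (3), from world to camera coordinates, as OpenCV has them. Camera axes: x right, y down, z forward; pixel columns grow to the right and rows downward; lengths in m; the calibration is good to about 2 mm. A picture is of the moment at which its call begins: read the wrist's pose just before it. camera_model takes no time and is no camera call; for the wrist camera it gives the pose at the moment of the call.
- r.job_done(): hands the job in, once; it reports no verdict.
The state is a dict: "time": time; "qpos": joint angles; "joint_vel": joint speeds; "joint_torque": joint torques, N m; "tcp_pos": TCP position; "orientation": TCP orientation; "force": force on the tool from outside, world axes, zero at the start; "ft_torque": the same for the moment, N m; "finger_gap": opening from 0.0 (shut) to 1.0 (fully open).
Only numpy, scipy, OpenCV 4.12 (cv2) and the standard library are available. Lean on these libraries where they do the work, as an engineer would, in place of code of your own. Each camera call takes 0.05 s, during which the arm holds its last target.

## Working session

There is one attempt and no reset: what is moved stays moved. The work goes in short steps, Python scripts to look and compute and a tool call to move; the robot and the scene stay as the last step left them, time stands still between calls to the robot, and variables do not carry over. Pictures are saved under pics/ and viewed, and the job is handed in when it is done.

Besides the shell and the picture viewer there is one more tool, called after ">>>" in YAML: its name, and indented under it one key for each argument. step_arm: Moves the arm, as the interface text tells. Its arguments: {"type":"object","properties":{"moves":{"type":"array","items":{"type":"object","properties":{"rx":{"type":"number"},"ry":{"type":"number"},"rz":{"type":"number"},"tx":{"type":"number"},"ty":{"type":"number"},"tz":{"type":"number"},"jaw":{"type":"number"}}}},"force":{"type":"number"}},"required":["moves"]}

```bash
ls; mkdir -p pics; python3 - <<'E'
from rig import r,cams
import cv2
s=r.get_state();print(s)
for n in ["scene","top","wrist"]:
    im=cams.camera(n);cv2.imwrite(f"pics/{n}0.png",im[:,:,::-1])
    m=cams.camera_model(n);print(n,m)
E
```

```text
pics
{'time': 0.0, 'qpos': array([-1.25404223e+00,  2.87195755e-01,  1.57816642e+00,  1.11152519e-05,
        1.27861830e+00, -1.49991761e-01]), 'joint_vel': array([ 8.48968387e-04, -7.16120702e-04,  8.26116789e-04,  1.45790205e-03,
       -5.28235880e-04, -5.95871461e-06]), 'joint_torque': array([-2.04547550e-04, -4.05981946e+01, -2.92625839e+01, -8.07615675e-05,
        5.89056493e-03,  1.01875681e-06]), 'tcp_pos': array([ 0.30354695, -0.60209561,  0.20513293]), 'orientation': array([-3.13923323e+00, -3.67328334e-04,  4.66742207e-01]), 'force': array([1.15621902, 0.25874079, 0.44257108]), 'ft_torque': array([-0.02530644,  0.00826623,  0.02774409]), 'finger_gap': 0.9991156167895944}
scene {'camera_matrix': array([[401.60233616,   0.        , 262.45731986],
       [  0.        , 401.60233616, 192.13858619],
       [  0.        ,   0.        ,   1.        ]]), 'D': array([-0.08974183,  0.        ,  0.        ,  0.        ,  0.        ]), 'rvec': array([ 1.45965738,  2.00386289, -0.90614452]), 'tvec': array([ 0.06086639, -0.31540593,  1.35119129])}
top {'camera_matrix': array([[404.81981001,   0.        , 256.53238161],
       [  0.        , 404.81981001, 190.86190214],
       [  0.        ,   0.        ,   1.        ]]), 'D': array([-0.00113166,  0.        ,  0.        ,  0.        ,  0.        ]), 'rvec': array([ 2.16961206, -2.13963791,  0.13287744]), 'tvec': array([0.10101943, 0.56736268, 0.86648649])}
wrist {'camera_matrix': array([[266.9007388 ,   0.        , 258.15357924],
       [  0.        , 266.9007388 , 194.76873303],
       [  0.        ,   0.        ,   1.        ]]), 'D': array([-0.04383256,  0.        ,  0.        ,  0.        ,  0.        ]), 'rvec': array([-2.44547966,  1.50499415,  0.23530091]), 'tvec': array([-0.67509834, -0.03806513,  0.37912324])}
```

View pics/scene0.png

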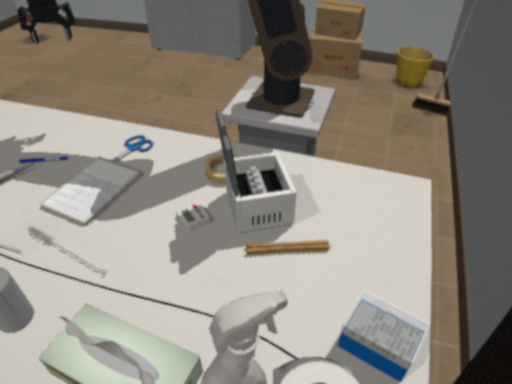

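View pics/top0.png

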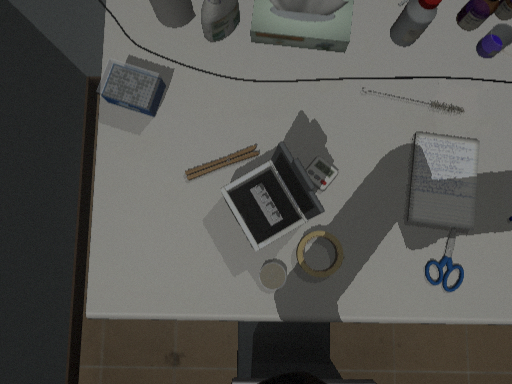

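View pics/wrist0.png

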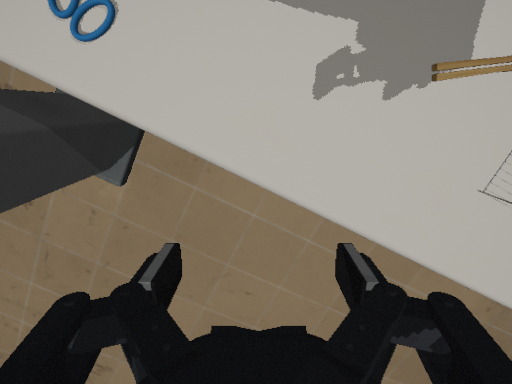

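```bash
python3 - <<'E'
import cv2
a=cv2.imread("pics/top0.png")[130:300,170:360];cv2.imwrite("pics/top0c.png",cv2.resize(a,None,fx=4,fy=3.5,interpolation=cv2.INTER_CUBIC)[:600,:])
a=cv2.imread("pics/scene0.png")[100:260,160:340];cv2.imwrite("pics/scene0c.png",cv2.resize(a,None,fx=4,fy=3.75,interpolation=cv2.INTER_CUBIC))
E
```

```text
(no output)
```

View pics/top0c.png

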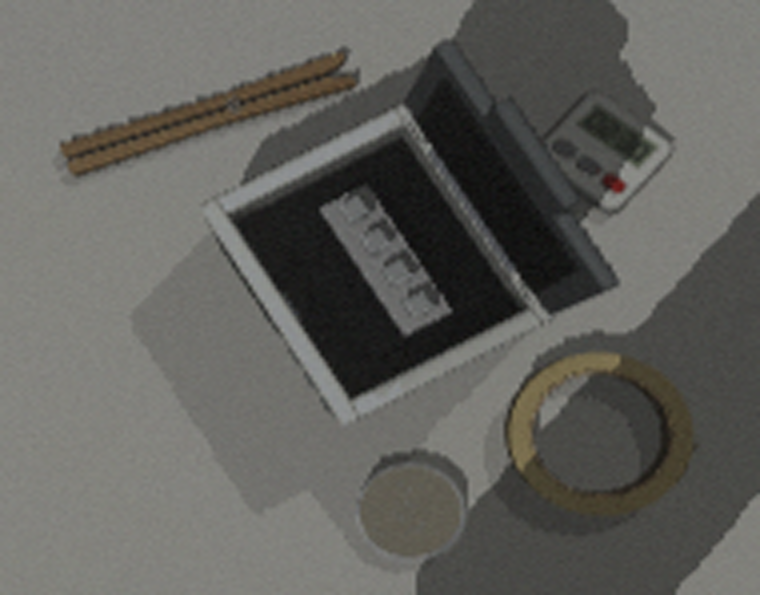

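View pics/scene0c.png

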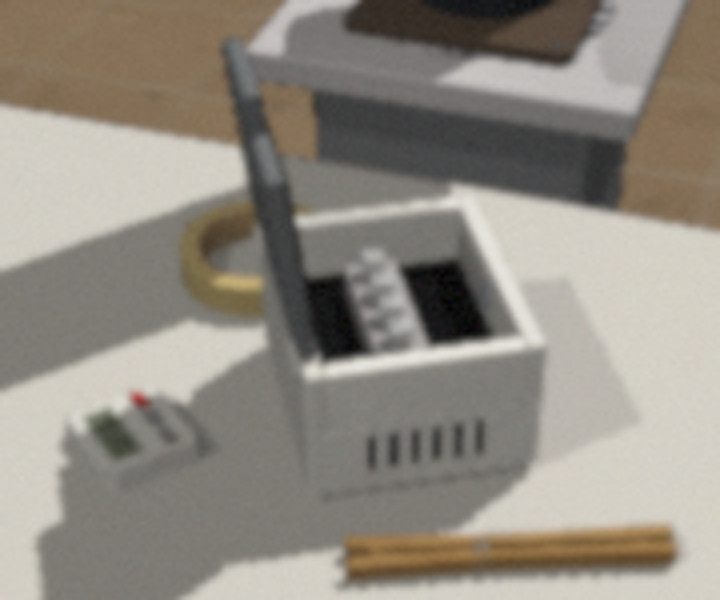

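```bash
cat > h.py <<'E'
import numpy as np,cv2
from scipy.optimize import least_squares
from rig import r,cams
def proj(P,m):
    return cv2.projectPoints(np.asarray(P,float).reshape(-1,1,3),m["rvec"],m["tvec"],m["camera_matrix"],m["D"])[0].reshape(-1,2)
def ph2w(P,x,y,a):
    c,s=np.cos(a),np.sin(a);P=np.asarray(P,float)
    return np.c_[x+c*P[:,0]-s*P[:,1],y+s*P[:,0]+c*P[:,1],P[:,2]]
def cov(d,n,yy,th): return [0.06-d*np.cos(th)+n*np.sin(th),yy,0.104+d*np.sin(th)+n*np.cos(th)]
def pix2w(uv,m,z):
    u=cv2.undistortPoints(np.array([[uv]],float),m["camera_matrix"],m["D"])[0,0]
    R=cv2.Rodrigues(m["rvec"])[0];C=-R.T@m["tvec"];d=R.T@np.r_[u,1];return C+d*(z-C[2])/d[2]
E
cat > fit.py <<'E'
from h import *
mt=cams.camera_model("top");ms=cams.camera_model("scene")
T=lambda u,v:(170+u/4,130+v/3.5);S=lambda u,v:(160+u/4,100+v/3.75)
box=[(-.065,.075,.1,mt,T(205,207)),(-.065,-.075,.1,mt,T(347,422)),(.065-.005,.075,.1,mt,T(403,108)),(.06,-.075,.1,mt,T(547,320)),
(-.065,.075,.1,ms,S(545,346)),(-.065,-.075,.1,ms,S(457,186)),(-.065,.075,0,ms,S(525,468))]
cv=[(.126,.006,-.073,mt,T(617,285)),(.126,.006,.073,mt,T(455,40)),(.126,-.004,.073,mt,T(435,52)),(.126,.006,-.073,ms,S(227,40)),(.15,.006,.03,ms,S(257,180))]
def res(p,w=False):
    e=[]
    for x,y,z,m,uv in box: e.append(proj(ph2w([[x,y,z]],*p[:3]),m)[0]-uv)
    for d,n,y,m,uv in cv: e.append(proj(ph2w([cov(d,n,y,p[3])],*p[:3]),m)[0]-uv)
    return np.array(e).ravel()
f=least_squares(res,[.6,-.1,-1,1.7],loss='soft_l1');print(f.x);print(res(f.x).reshape(-1,2).round(1))
p=f.x
E_=[]
for n,m,(x0,y0) in (("top",mt,(170,130)),("scene",ms,(160,100))):
    im=cv2.resize(cv2.imread(f"pics/{n}0.png")[y0:y0+170,x0:x0+190],None,fx=3.5,fy=3.5)
    def ln(A,c):
        q=((proj(ph2w(A,*p[:3]),m)-[x0,y0]+.5)*3.5).astype(int);cv2.polylines(im,[q.reshape(-1,1,2)],True,c,1)
    for z in(0,.1): ln([(-.065,.075,z),(-.065,-.075,z),(.065,-.075,z),(.065,.075,z)],(0,0,255))
    for nn,c in((.006,(0,255,0)),(-.004,(255,0,0))): ln([cov(d,nn,y,p[3]) for d,y in((0,.073),(.126,.073),(.126,.03),(.15,.03),(.15,-.03),(.126,-.03),(.126,-.073),(0,-.073))],c)
    cv2.imwrite(f"pics/fit_{n}.png",im)
# bystanders
for n,uv,z in (("petri",T(412,505),.014),("tape",T(600,432),.025),("timer",T(612,150),.018),("clip",T(210,112),.016)):print(n,pix2w(uv,mt,z).round(3))
print("clip ends",pix2w(T(68,160),mt,.016),pix2w(T(350,68),mt,.016))
E
python3 fit.py
```

```text
[ 0.53048534  0.09041431 -1.03275848  1.62953786]
[[ -1.4  -0.6]
 [ -0.7   1.3]
 [  1.2  -2. ]
 [  2.1  -0.4]
 [ -1.4  -1.8]
 [  2.4   0.5]
 [  0.9  -0.7]
 [  0.1   0.9]
 [ -2.1  -0.2]
 [ -1.9  -1. ]
 [ -1.8  -2.4]
 [ -3.2 -24.5]]
petri [0.382 0.07  0.014]
tape [ 0.43  -0.033  0.025]
timer [ 0.612 -0.042  0.018]
clip [0.634 0.188 0.016]
clip ends [0.60122871 0.26876177 0.016     ] [0.66491079 0.10810443 0.016     ]
```

```bash
cd pics; python3 -c "
import cv2,numpy as np
a=cv2.imread('fit_top.png');b=cv2.imread('fit_scene.png');print(a.shape,b.shape)"
```

```text
(595, 665, 3) (595, 665, 3)
```

View pics/fit_top.png

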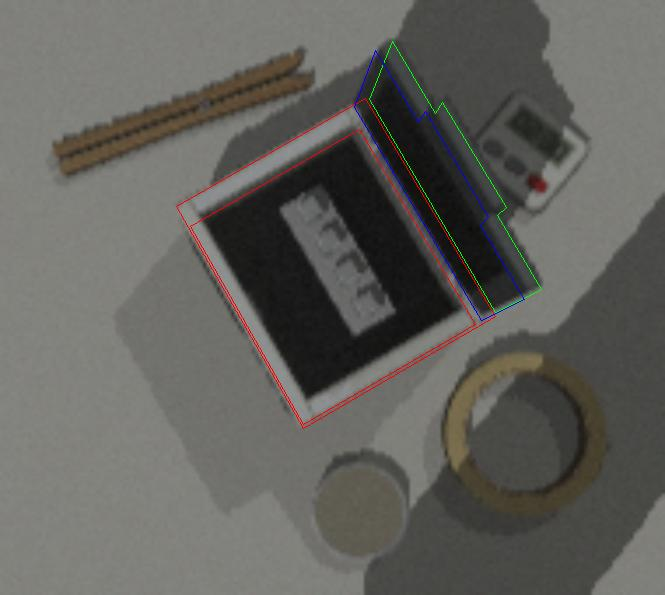

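View pics/fit_scene.png

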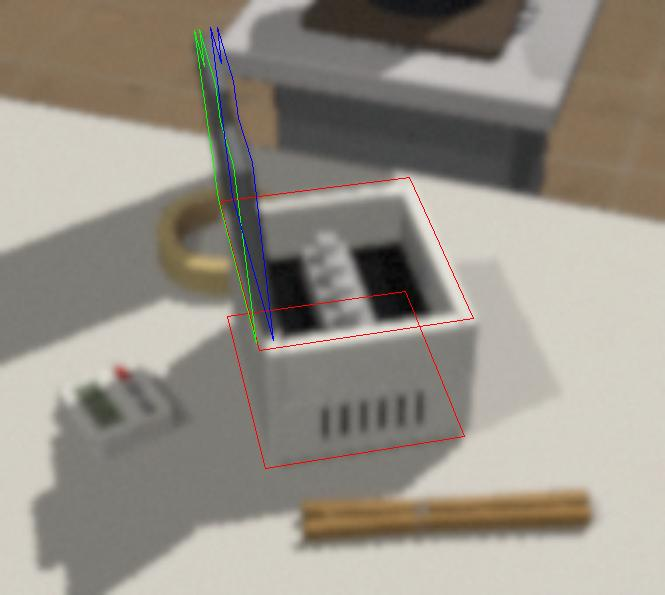

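```bash
python3 - <<'E'
import cv2,numpy as np
a=cv2.imread("pics/top0.png")[135:220,265:335];a=cv2.resize(a,None,fx=7,fy=7,interpolation=cv2.INTER_CUBIC)
b=cv2.imread("pics/scene0.png")[105:240,205:240+65];b=cv2.resize(b,None,fx=4.4,fy=4.4,interpolation=cv2.INTER_CUBIC)
a=cv2.convertScaleAbs(a,alpha=2.0)
cv2.imwrite("pics/z1.png",a);cv2.imwrite("pics/z2.png",cv2.convertScaleAbs(b,alpha=1.3))
E
```

```text
(no output)
```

View pics/z1.png

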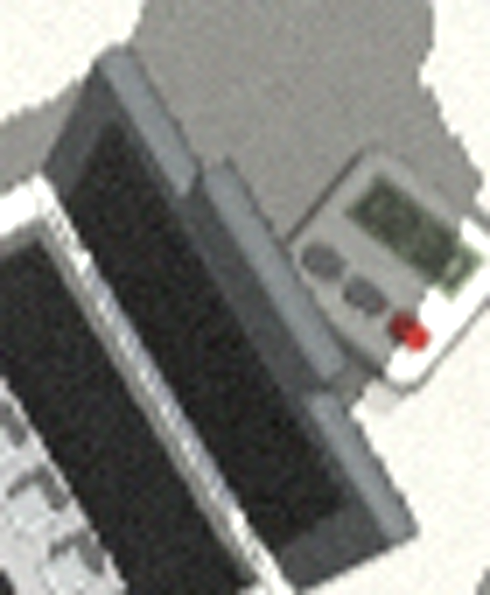

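View pics/z2.png

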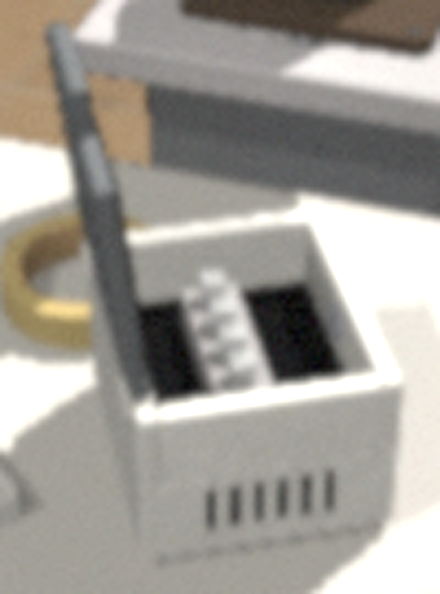

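```bash
python3 - <<'E'
s=open('fit.py').read()
i=s.index("cv=[");j=s.index("def res")
s=s[:i]+'''cv=[]
A=lambda u,v:(265+u/7-.43,135+v/7-.43);B=lambda u,v:(205+u/4.4-.4,105+v/4.4-.4)
box=[b for b in box if b[0]<0]
for d,n,y,u,v in((.126,-.004,.073,102,55),(.126,.006,.073,125,46),(.126,.006,-.073,415,530),(.126,-.004,-.073,385,550),(.15,.006,.03,228,158),(.15,-.004,.03,203,175),(.15,.006,-.03,348,355),(.15,-.004,-.03,322,380)):cv.append((d,n,y,mt,A(u,v)))
for d,n,y,u,v in((.15,.006,-.03,47,27),(.15,-.004,.03,88,92),(.15,.006,.03,68,93),(.126,-.004,.073,115,192),(.126,.006,.073,96,195)):cv.append((d,n,y,ms,B(u,v)))
'''+s[j:]
s=s.replace("lambda u,v:(170+u/4,130+v/3.5)","lambda u,v:(170+u/4-.4,130+v/3.5-.4)").replace("lambda u,v:(160+u/4,100+v/3.75)","lambda u,v:(160+u/4-.4,100+v/3.75-.4)")
open('fit.py','w').write(s)
E
python3 fit.py
```

```text
[ 0.53310946  0.08997908 -1.02405418  1.63970626]
[[-0.9 -1.1]
 [ 0.4  0.5]
 [-1.3 -0.8]
 [ 1.9  1.4]
 [ 1.   0.2]
 [-1.9 -0.4]
 [-0.4 -1.8]
 [ 1.4 -0.3]
 [ 0.9 -0.3]
 [-0.5 -0.7]
 [-1.9 -0.3]
 [ 0.8  1.2]
 [-0.5  0.5]
 [-0.3 -1.8]
 [ 0.4 -1.9]
 [-0.3 -1.2]
 [-0.2 -1.4]
 [-1.3 -1. ]]
petri [0.383 0.071 0.014]
tape [ 0.431 -0.033  0.025]
timer [ 0.613 -0.041  0.018]
clip [0.635 0.189 0.016]
clip ends [0.60214413 0.2697118  0.016     ] [0.66584171 0.10904112 0.016     ]
```

```bash
sleep 0
```

```text
(no output)
```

View pics/fit_scene.png

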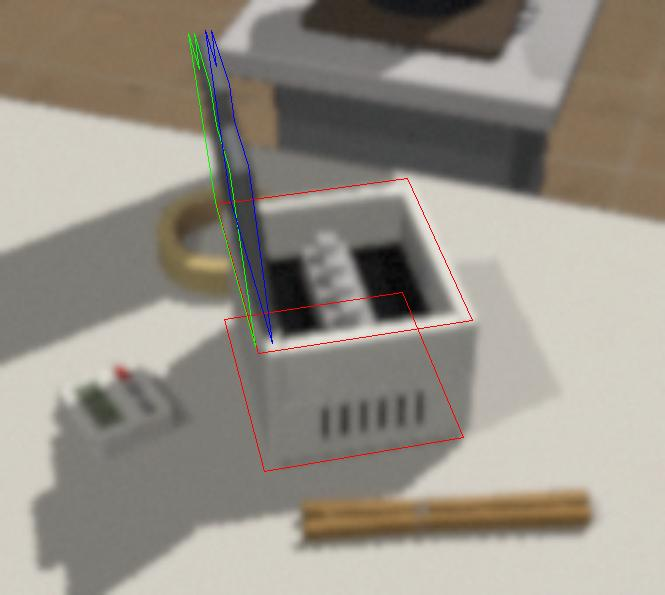

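View pics/fit_top.png

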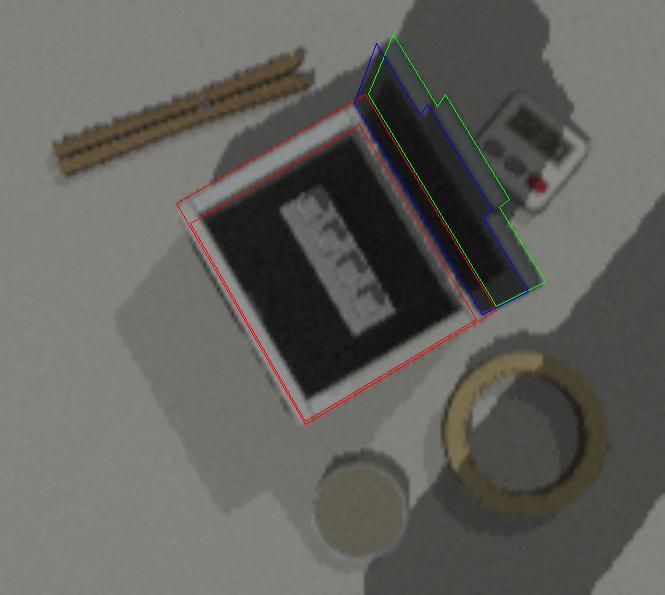

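>>> step_arm:
  moves:
    - {"tx":1.7,"ty":3,"tz":1.2,"rz":1,"jaw":0}
    - {"tx":3.4,"ty":6,"tz":2.4,"rz":2,"jaw":0}
    - {"tx":5.1,"ty":9,"tz":3.6,"rz":3,"jaw":0}
    - {"tx":6.8,"ty":12,"tz":4.8,"rz":4,"jaw":0}
    - {"tx":8.5,"ty":15,"tz":6,"rz":4.6,"jaw":0}

```text
validation failed for argument at $.mo...
```

>>> step_arm:
  moves:
    - {"tx":1.7,"ty":3,"tz":1.2,"jaw":0}
    - {"tx":3.4,"ty":6,"tz":2.4,"jaw":0}
    - {"tx":5.1,"ty":9,"tz":3.6,"jaw":0}
    - {"tx":6.8,"ty":12,"tz":4.8,"jaw":0}
    - {"tx":8.5,"ty":15,"tz":6,"jaw":0}

```text
validation failed for argument at $.mo...
```

```bash
python3 - <<'E'
from h import *
s=r.get_state();print(s["time"],s["tcp_pos"],s["orientation"],s["qpos"],s["force"],s["finger_gap"])
m=cams.camera_model("wrist");im=cams.camera("wrist");np.save("pics/w1.npy",np.array([m],dtype=object),allow_pickle=True)
cv2.imwrite("pics/w1.png",im[:,:,::-1])
R=cv2.Rodrigues(m["rvec"])[0];print(-R.T@m["tvec"]-s["tcp_pos"],R)
E
```

```text
0.15 [ 0.30362257 -0.60221166  0.20542679] [-3.13974188e+00 -2.96491767e-04  4.66782855e-01] [-1.25399113e+00  2.86976433e-01  1.57789368e+00  1.73645307e-05
  1.27859684e+00 -1.49982953e-01] [-0.44161951 -0.36897279 -0.35175119] 0.9984976057204804
[0.0707092  0.0341722  0.16625594] [[ 0.45035454 -0.89284806 -0.00176658]
 [-0.85077873 -0.42973319  0.30249783]
 [-0.27084376 -0.1347283  -0.95314844]]
```

View pics/w1.png

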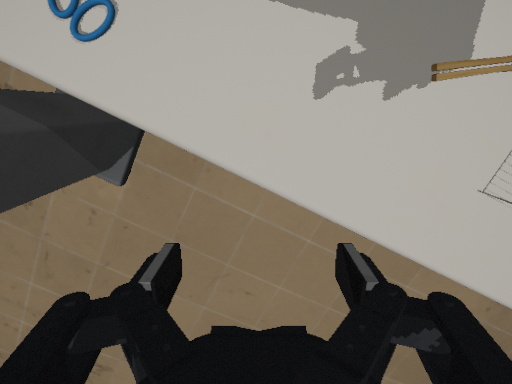

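>>> step_arm:
  moves:
    - {"tx":1.7,"ty":3.0,"tz":1.2,"rx":0.0,"ry":0.0,"rz":1.0,"jaw":0.0}
    - {"tx":3.4,"ty":6.0,"tz":2.4,"rx":0.0,"ry":0.0,"rz":2.0,"jaw":0.0}
    - {"tx":5.1,"ty":9.0,"tz":3.6,"rx":0.0,"ry":0.0,"rz":3.0,"jaw":0.0}
    - {"tx":6.8,"ty":12.0,"tz":4.8,"rx":0.0,"ry":0.0,"rz":4.0,"jaw":0.0}
    - {"tx":8.5,"ty":15.0,"tz":6.0,"rx":0.0,"ry":0.0,"rz":4.6,"jaw":0.0}

```text
time: 0.62
tcp_pos: [0.389, -0.4508, 0.2659]
orientation: [-3.14, -0.0, 0.547]
force: [0.8, 0.1, 0.4]
finger_gap: 0.297
```

>>> step_arm:
  moves:
    - {"tx":1.7,"ty":3.0,"tz":1.5,"rx":0.0,"ry":0.0,"rz":0.0,"jaw":0.0}
    - {"tx":3.4,"ty":6.0,"tz":3.0,"rx":0.0,"ry":0.0,"rz":0.0,"jaw":0.0}
    - {"tx":5.1,"ty":9.0,"tz":4.5,"rx":0.0,"ry":0.0,"rz":0.0,"jaw":0.0}
    - {"tx":6.8,"ty":12.0,"tz":6.0,"rx":0.0,"ry":0.0,"rz":0.0,"jaw":0.0}
    - {"tx":8.5,"ty":15.0,"tz":7.5,"rx":0.0,"ry":0.0,"rz":0.0,"jaw":0.0}

```text
time: 1.03
tcp_pos: [0.4744, -0.299, 0.3415]
orientation: [-3.139, -0.0, 0.547]
force: [0.6, -0.2, 0.8]
finger_gap: -0.0
```

>>> step_arm:
  moves:
    - {"tx":1.2,"ty":3.0,"tz":1.0,"rx":0.0,"ry":0.0,"rz":0.0,"jaw":0.0}
    - {"tx":2.4,"ty":6.0,"tz":2.0,"rx":0.0,"ry":0.0,"rz":0.0,"jaw":0.0}
    - {"tx":3.6,"ty":9.0,"tz":3.0,"rx":0.0,"ry":0.0,"rz":0.0,"jaw":0.0}
    - {"tx":4.8,"ty":12.0,"tz":4.0,"rx":0.0,"ry":0.0,"rz":0.0,"jaw":0.0}
    - {"tx":6.0,"ty":15.0,"tz":5.0,"rx":0.0,"ry":0.0,"rz":0.0,"jaw":0.0}

```text
time: 1.45
tcp_pos: [0.5346, -0.1474, 0.3918]
orientation: [-3.139, -0.0, 0.547]
force: [-0.2, -0.9, -0.2]
finger_gap: -0.002
```

```bash
cat > look.py <<'E'
import sys
from h import *
s=r.get_state();print(s["time"],s["tcp_pos"],s["orientation"],s["qpos"],s["force"],s["finger_gap"])
import pickle
for n in sys.argv[2:]:
    m=cams.camera_model(n);im=cams.camera(n);pickle.dump(m,open(f"pics/{n}{sys.argv[1]}.pkl","wb"))
    cv2.imwrite(f"pics/{n}{sys.argv[1]}.png",im[:,:,::-1])
E
python3 look.py 1 wrist
```

```text
1.45 [ 0.53464466 -0.14738382  0.39183464] [-3.13946491e+00 -3.26052254e-04  5.47173610e-01] [-4.52658137e-01 -6.08282105e-02  1.62454534e+00  1.42431228e-03
  1.57948954e+00  5.70975465e-01] [-0.15109704 -0.86089318 -0.16549806] -0.002028213945226471
```

View pics/wrist1.png

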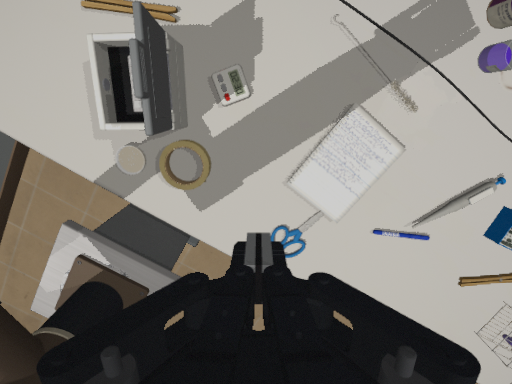

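```bash
python3 - <<'E'
import cv2
a=cv2.imread("pics/wrist1.png")[0:140,80:190];cv2.imwrite("pics/z3.png",cv2.convertScaleAbs(cv2.resize(a,None,fx=4.2,fy=4.2,interpolation=cv2.INTER_CUBIC),alpha=1.0))
E
```

```text
(no output)
```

View pics/z3.png

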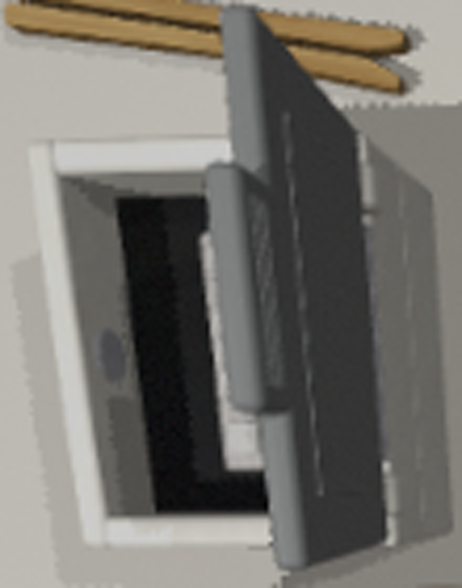

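```bash
python3 - <<'E'
s=open('fit.py').read()
s=s.replace("def res(",'''import pickle
mw=pickle.load(open("pics/wrist1.pkl","rb"))
W=lambda u,v:(80+u/4.2-.4,v/4.2-.4)
n0=len(box);c0=len(cv)
for x,y,z,u,v in((-.065,.075,.1,32,145),(-.065,-.075,.1,88,546),(.065,.075,0,432,190),(.065,-.075,0,452,532)):box.append((x,y,z,mw,W(u,v)))
for d,n,y,u,v in((.126,-.004,.073,224,6),(.126,.006,.073,252,6),(.126,.006,-.073,303,568),(.126,-.004,-.073,277,566),(.15,-.004,.03,207,165),(.15,-.004,-.03,240,408),(.15,.006,-.03,263,412)):cv.append((d,n,y,mw,W(u,v)))
import sys
if len(sys.argv)>1: box=box[n0:];cv=cv[c0:]
def res(''',1)
s=s.replace('("scene",ms,(160,100))','("scene",ms,(160,100)),("wrist",mw,(80,0))').replace('pics/{n}0.png','pics/{n}{1 if n=="wrist" else 0}.png')
open('fit.py','w').write(s)
E
python3 fit.py|head -30; python3 fit.py w
```

```text
[ 0.53284961  0.09057085 -1.024986    1.6540328 ]
[[-1.1 -1. ]
 [ 0.   0.6]
 [-1.  -0.8]
 [ 2.3  1.4]
 [ 1.2  0.2]
 [-1.7 -0.9]
 [-0.6  1.1]
 [ 2.1  0.9]
 [ 2.6  0.3]
 [-1.3 -0.8]
 [ 0.2 -2.1]
 [ 1.9 -0.6]
 [ 1.4 -0.6]
 [ 0.3 -1.1]
 [-1.1 -0.7]
 [ 1.5  0.8]
 [ 0.2  0.1]
 [-1.  -1.6]
 [-0.4 -1.8]
 [-1.1 -1. ]
 [-0.9 -1.3]
 [-2.  -0.9]
 [-2.8 -1.4]
 [-0.1 -1.4]
 [ 1.1  1.2]
 [-1.1  1.7]
 [-2.8 -1.5]
 [-3.9  1.4]
 [-0.1  0.4]]
[ 0.53256684  0.09186867 -1.02989552  1.67561987]
[[-2.3 -1.4]
 [-1.6  0.7]
 [ 1.6  0.8]
 [ 1.8  0.3]
 [-1.1 -1.5]
 [ 1.6 -1.3]
 [ 2.   1.1]
 [-0.1  1.6]
 [-0.7 -1.5]
 [-2.2  1.3]
 [ 1.7  0.3]]
petri [0.383 0.071 0.014]
tape [ 0.431 -0.033  0.025]
timer [ 0.613 -0.041  0.018]
clip [0.635 0.189 0.016]
clip ends [0.60214413 0.2697118  0.016     ] [0.66584171 0.10904112 0.016     ]
```

View pics/fit_wrist.png

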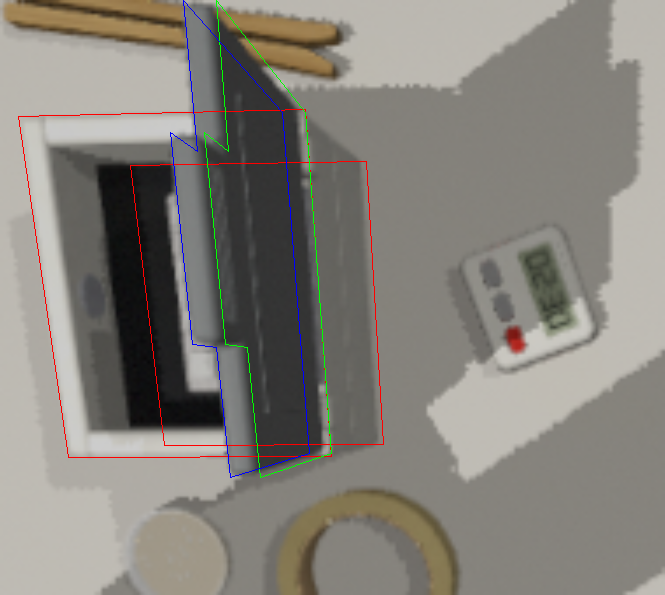

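View pics/fit_scene.png

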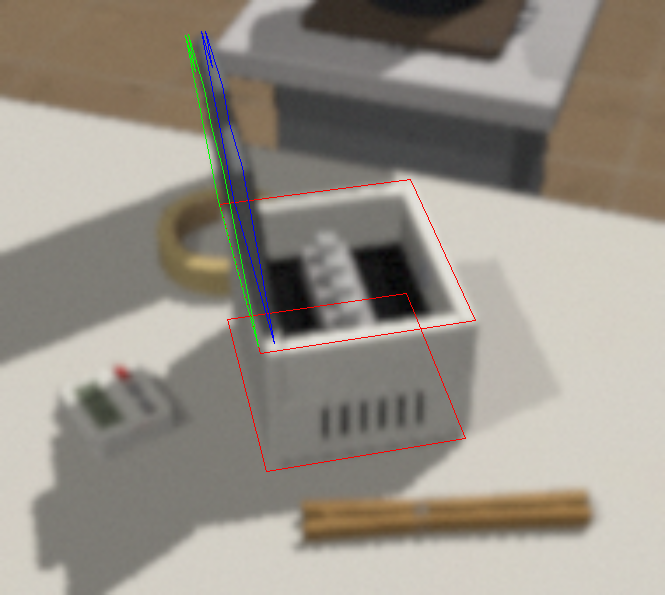

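>>> step_arm:
  moves:
    - {"tx":0.7,"ty":1.4,"tz":-1.2,"rx":-3.1,"ry":-1.9,"rz":0.0,"jaw":0.0}
    - {"tx":1.4,"ty":2.8,"tz":-2.4,"rx":-6.2,"ry":-3.7,"rz":0.0,"jaw":0.0}
    - {"tx":2.1,"ty":4.2,"tz":-3.6,"rx":-9.2,"ry":-5.6,"rz":0.0,"jaw":0.0}
    - {"tx":2.8,"ty":5.6,"tz":-4.8,"rx":-12.3,"ry":-7.4,"rz":0.0,"jaw":0.0}
    - {"tx":3.5,"ty":7.0,"tz":-6.0,"rx":-15.4,"ry":-9.3,"rz":0.0,"jaw":0.0}

```text
time: 1.92
tcp_pos: [0.572, -0.0721, 0.3343]
orientation: [2.826, -0.004, 0.554]
force: [-0.1, -0.5, 0.7]
finger_gap: 0.0
```

```bash
cat > st.py <<'E'
from h import *
from scipy.spatial.transform import Rotation as Ro
HX=np.array([.564,.0397]);XP=np.array([np.cos(-1.027),np.sin(-1.027)]);YP=np.array([-XP[1],XP[0]])
def st():
    s=r.get_state();R=Ro.from_euler('xyz',s["orientation"]).as_matrix();p=s["tcp_pos"];d=p[:2]-HX
    z=R[:,2];u,v=d@XP,d@YP
    # components of force
    f=s["force"]
    print("t %.2f u %.4f v %.4f z %.4f alpha %.1f sidetilt %.3f jawoff %.3f F(u,v,z) %.1f %.1f %.1f"%(s["time"],u,v,p[2],np.degrees(np.arctan2(-z[2],z[:2]@XP)),z[:2]@YP,R[:2,1]@YP,f[:2]@XP,f[:2]@YP,f[2]))
    return u,v,p[2]
def go(u,v,z):  # delta cm to target
    a=st();d=(u-a[0])*XP+(v-a[1])*YP;print("delta cm",(d*100).round(2),((z-a[2])*100).round(2))
E
python3 -c "
from st import *
go(.075,0,.234)"
```

```text
t 1.92 u 0.0998 v -0.0510 z 0.3343 alpha 71.9 sidetilt 0.007 jawoff 0.008 F(u,v,z) 0.3 -0.3 0.7
delta cm [3.08 4.76] -10.03
```

>>> step_arm:
  moves:
    - {"tx":0.6,"ty":0.95,"tz":-2.0,"rx":0.0,"ry":0.0,"rz":0.0,"jaw":0.0}
    - {"tx":1.2,"ty":1.9,"tz":-4.0,"rx":0.0,"ry":0.0,"rz":0.0,"jaw":0.0}
    - {"tx":1.8,"ty":2.85,"tz":-6.0,"rx":0.0,"ry":0.0,"rz":0.0,"jaw":0.0}
    - {"tx":2.5,"ty":3.8,"tz":-8.0,"rx":0.0,"ry":0.0,"rz":0.0,"jaw":0.0}
    - {"tx":3.1,"ty":4.75,"tz":-10.0,"rx":0.0,"ry":0.0,"rz":0.0,"jaw":0.0}

```text
time: 2.33
tcp_pos: [0.603, -0.0241, 0.2332]
orientation: [2.826, -0.004, 0.554]
force: [-0.2, -0.7, -0.6]
finger_gap: 0.0
```

```bash
python3 look.py 2 wrist scene top; python3 -c "
from st import *
go(.0,0,.234)"
```

```text
2.3333 [ 0.6030048  -0.0241272   0.23315428] [ 2.82597498 -0.00396251  0.55434511] [-0.09604961  0.02161445  1.85032524 -0.27999084  1.08793727  1.02904463] [-0.22402081 -0.68703381 -0.61570362] 0.0003320970247500412
t 2.48 u 0.0743 v -0.0008 z 0.2318 alpha 72.1 sidetilt 0.003 jawoff 0.011 F(u,v,z) 0.1 -0.5 -0.7
delta cm [-3.77  6.4 ] 0.22
```

View pics/wrist2.png

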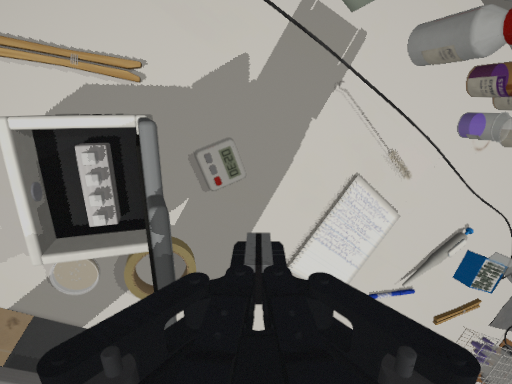

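View pics/scene2.png

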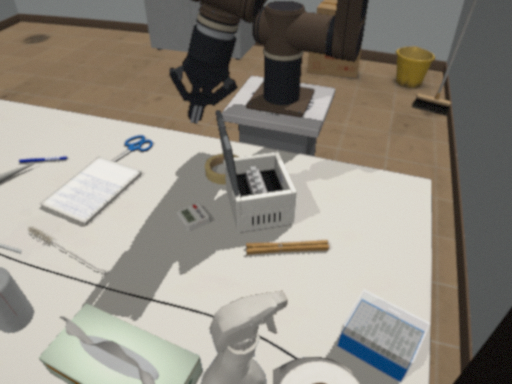

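View pics/top2.png

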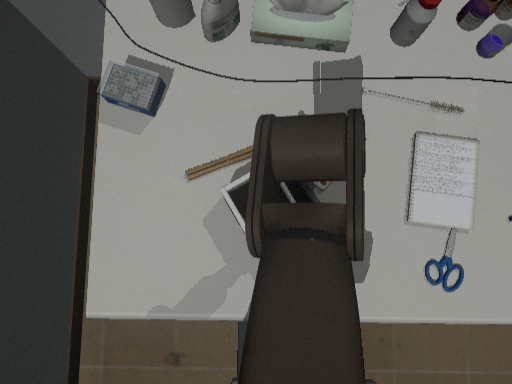

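```bash
cat > ov.py <<'E'
import sys,pickle
from h import *
def ov(n,k,th,crop,f=4,p=(.533,.091,-1.027),tcp=None):
    m=pickle.load(open(f"pics/{n}{k}.pkl","rb"));x0,y0,x1,y1=crop
    im=cv2.resize(cv2.imread(f"pics/{n}{k}.png")[y0:y1,x0:x1],None,fx=f,fy=f,interpolation=cv2.INTER_CUBIC)
    def ln(A,c):
        q=((proj(ph2w(A,*p),m)-[x0,y0]+.5)*f).astype(int);cv2.polylines(im,[q.reshape(-1,1,2)],True,c,1)
    ln([(-.065,.075,.1),(-.065,-.075,.1),(.065,-.075,.1),(.065,.075,.1)],(0,0,255))
    for nn,c in((.006,(0,255,0)),(-.004,(255,0,0))): ln([cov(d,nn,y,th) for d,y in((0,.073),(.126,.073),(.126,.03),(.15,.03),(.15,-.03),(.126,-.03),(.126,-.073),(0,-.073))],c)
    if tcp is not None:
        q=((proj([tcp],m)[0]-[x0,y0]+.5)*f).astype(int);cv2.circle(im,tuple(map(int,q)),4,(255,0,255),1)
    cv2.imwrite(f"pics/ov_{n}{k}.png",im)
E
python3 -c "
from ov import *
t=r.get_state()['tcp_pos']
ov('wrist',2,1.67,(0,90,290,320),2.6,tcp=t);ov('scene',2,1.67,(160,60,310,240),3.3,tcp=t)"
```

```text
(no output)
```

View pics/ov_wrist2.png

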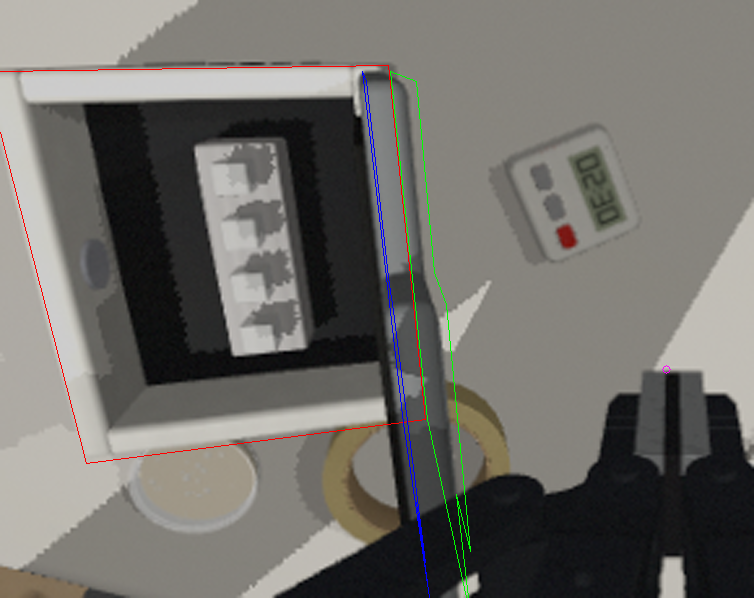

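View pics/ov_scene2.png

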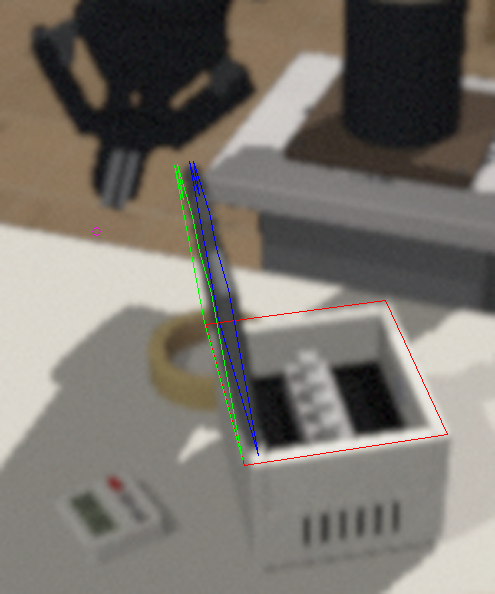

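```bash
python3 - <<'E'
from h import *
import pickle
def red(n,k):
    im=cv2.imread(f"pics/{n}{k}.png").astype(int)
    b,g,rr=im[...,0],im[...,1],im[...,2]
    M=(rr>1.8*g)&(rr>1.8*b)&(rr>60)
    c,l,s,ce=cv2.connectedComponentsWithStats(M.astype(np.uint8));o=[(s[i,4],ce[i].round(1)) for i in range(1,c) if s[i,4]>=4];return o
def mod(n,k):
    return pickle.load(open(f"pics/{n}{k}.pkl","rb")) if (n=="wrist") else cams.camera_model(n)
for n,k in(("top",0),("scene",0),("scene",2),("wrist",1),("wrist",2)):
    m=mod(n,k)
    for a,c in red(n,k): print(n,k,a,c,pix2w(c,m,.019).round(4))
R=cv2.Rodrigues
for n in("top","scene"):
    m=mod(n,0);print(n,"cam",(-R(m["rvec"])[0].T@m["tvec"]).round(3))
m=mod("scene",2);print("tcp in scene",proj([[.603,-.0241,.2318]],m))
m=mod("wrist",2);print("tcp in wrist",proj([[.603,-.0241,.2332]],m),"dist",R(m["rvec"])[0]@[.603,-.0241,.2332]+m["tvec"])
E
```

```text
top 0 60 [432.6   1.4] [ 1.0349 -0.3095  0.019 ]
top 0 11 [323.5 182.1] [ 0.5903 -0.0432  0.019 ]
scene 2 4 [194.5 206. ] [ 0.5936 -0.0391  0.019 ]
wrist 1 26 [226.8  96.5] [ 0.5926 -0.0423  0.019 ]
wrist 2 241 [507.8  27.4] [ 1.1044 -0.3816  0.019 ]
wrist 2 4 [506.8  86.8] [ 1.0325 -0.466   0.019 ]
wrist 2 4 [510.8  94. ] [ 1.0312 -0.4888  0.019 ]
wrist 2 44 [217.5 180.7] [ 0.5928 -0.0411  0.019 ]
top cam [0.452 0.105 0.931]
scene cam [1.19  0.308 0.647]
tcp in scene [[188.45898226 129.8643869 ]]
tcp in wrist [[257.12403647 230.82753049]] dist [-0.00070212  0.02459128  0.18187424]
```

```bash
python3 - <<'E'
from h import *
import pickle
from scipy.spatial.transform import Rotation as Ro
s=r.get_state();R=Ro.from_euler('xyz',s["orientation"]).as_matrix();p=s["tcp_pos"];print(R)
ms=cams.camera_model("scene");mw=pickle.load(open("pics/wrist2.pkl","rb"))
for x in(-.011,0,.011):
  for b in(0,.01,.02,.03,.05): print(x,b,proj([p+R@[x,0,-b]],ms).round(1),proj([p+R@[x,0.0,-b]],mw).round(1))
import cv2
a=cv2.imread("pics/scene2.png")[75:140,160:260];cv2.imwrite("pics/z4.png",cv2.resize(a,None,fx=7,fy=7,interpolation=cv2.INTER_CUBIC))
a=cv2.imread("pics/wrist2.png")[215:300,210:310];cv2.imwrite("pics/z5.png",cv2.convertScaleAbs(cv2.resize(a,None,fx=7,fy=7,interpolation=cv2.INTER_CUBIC),alpha=1.5))
E
```

```text
[[ 8.49852031e-01  5.01484176e-01  1.62065254e-01]
 [ 5.27021352e-01 -8.08589318e-01 -2.61594743e-01]
 [-1.41390658e-04  3.07728673e-01 -9.51474142e-01]]
-0.011 0 [[188.1 126.6]] [[255.9 246. ]]
-0.011 0.01 [[189.1 122.1]] [[255.8 253.2]]
-0.011 0.02 [[190.2 117.7]] [[255.7 261.2]]
-0.011 0.03 [[191.3 113.1]] [[255.6 270.2]]
-0.011 0.05 [[193.5 103.9]] [[255.4 291.8]]
0 0 [[188.7 129.5]] [[255.8 231.7]]
0 0.01 [[189.7 125.1]] [[255.7 238.3]]
0 0.02 [[190.8 120.5]] [[255.6 245.6]]
0 0.03 [[191.9 116. ]] [[255.5 253.9]]
0 0.05 [[194.2 106.6]] [[255.3 273.8]]
0.011 0 [[189.3 132.5]] [[255.7 216.8]]
0.011 0.01 [[190.4 128. ]] [[255.6 222.7]]
0.011 0.02 [[191.5 123.5]] [[255.5 229.3]]
0.011 0.03 [[192.6 118.9]] [[255.4 236.7]]
0.011 0.05 [[194.9 109.5]] [[255.2 254.8]]
```

View pics/z4.png

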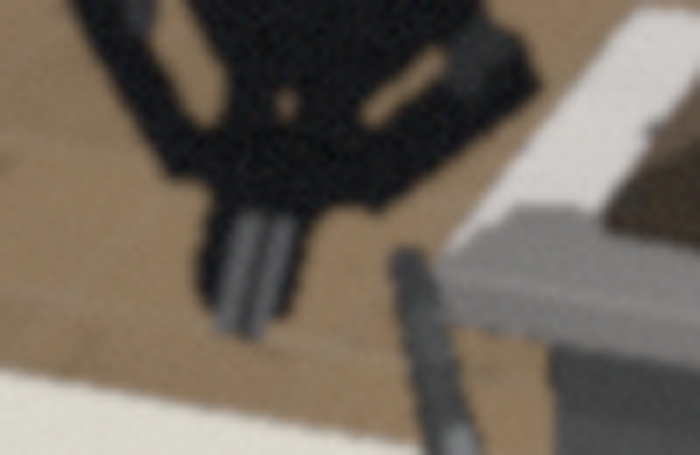

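View pics/z5.png

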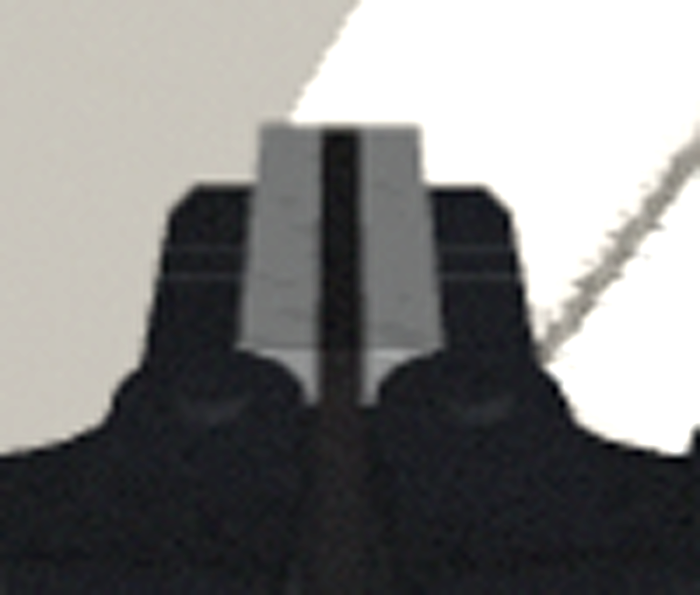

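```bash
python3 -c "
from st import *
go(.06,0,.213);go(.03,0,.211)"
```

```text
t 2.48 u 0.0743 v -0.0008 z 0.2318 alpha 72.1 sidetilt 0.003 jawoff 0.011 F(u,v,z) 0.1 -0.5 -0.7
delta cm [-0.67  1.26] -1.88
t 2.48 u 0.0743 v -0.0008 z 0.2318 alpha 72.1 sidetilt 0.003 jawoff 0.011 F(u,v,z) 0.1 -0.5 -0.7
delta cm [-2.22  3.83] -2.08
```

>>> step_arm:
  moves:
    - {"tx":0.0,"ty":0.2,"tz":-1.2,"rx":0.0,"ry":0.0,"rz":0.0,"jaw":0.0}
    - {"tx":-0.7,"ty":1.2,"tz":-1.9,"rx":0.0,"ry":0.0,"rz":0.0,"jaw":0.0}
    - {"tx":-1.2,"ty":2.0,"tz":-1.9,"rx":0.0,"ry":0.0,"rz":0.0,"jaw":0.0}
    - {"tx":-1.6,"ty":2.7,"tz":-2.0,"rx":0.0,"ry":0.0,"rz":0.0,"jaw":0.0}
    - {"tx":-1.9,"ty":3.2,"tz":-2.0,"rx":0.0,"ry":0.0,"rz":0.0,"jaw":0.0}

```text
time: 2.9
tcp_pos: [0.5822, 0.0083, 0.2126]
orientation: [2.828, -0.0, 0.556]
force: [0.7, -1.7, 0.1]
finger_gap: -0.005
```

```bash
python3 look.py 3 scene wrist;python3 -c "
from ov import *
t=r.get_state()['tcp_pos']
ov('wrist',3,1.6,(0,90,290,320),2.6,tcp=t);ov('scene',3,1.6,(160,60,310,240),3.3,tcp=t)
from st import *
go(.0,0,.209)"
```

```text
2.9 [0.58222554 0.00828479 0.21262193] [ 2.82755363e+00 -1.67894051e-04  5.55678544e-01] [-0.03864463  0.0023124   1.90780843 -0.29590158  1.070366    1.09825615] [ 0.70797884 -1.69921208  0.12446533] -0.005160562428271325
t 3.00 u 0.0361 v -0.0001 z 0.2128 alpha 72.0 sidetilt 0.005 jawoff 0.012 F(u,v,z) -0.0 -0.1 -0.0
delta cm [-1.86  3.09] -0.38
```

View pics/ov_scene3.png

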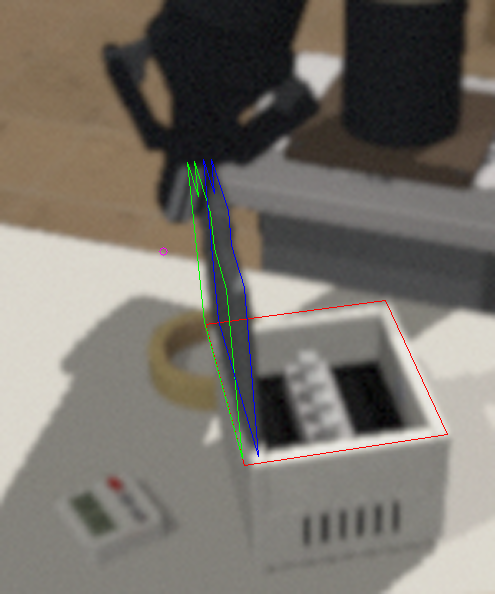

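View pics/ov_wrist3.png

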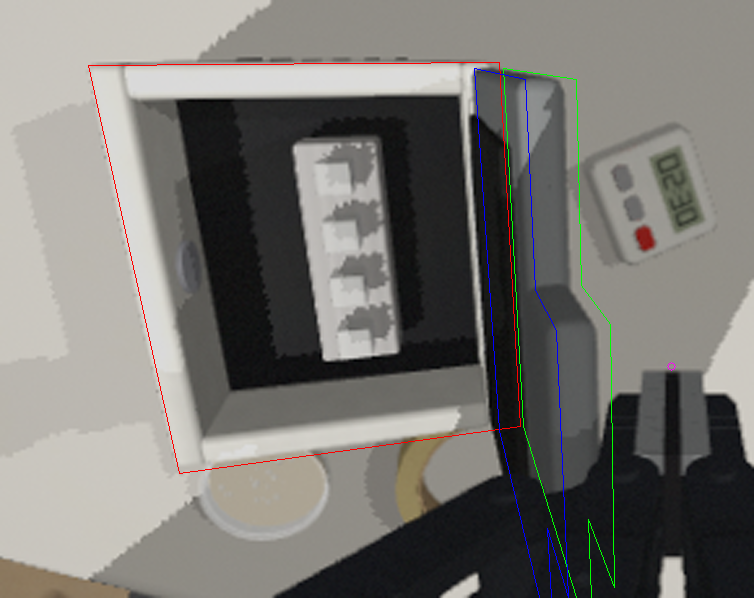

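>>> step_arm:
  moves:
    - {"tx":-0.3,"ty":0.5,"tz":-0.1,"rx":0.0,"ry":0.0,"rz":0.0,"jaw":0.0}
    - {"tx":-0.6,"ty":1.0,"tz":-0.2,"rx":0.0,"ry":0.0,"rz":0.0,"jaw":0.0}
    - {"tx":-0.9,"ty":1.5,"tz":-0.2,"rx":0.0,"ry":0.0,"rz":0.0,"jaw":0.0}
    - {"tx":-1.2,"ty":1.9,"tz":-0.3,"rx":0.0,"ry":0.0,"rz":0.0,"jaw":0.0}
    - {"tx":-1.4,"ty":2.3,"tz":-0.3,"rx":0.0,"ry":0.0,"rz":0.0,"jaw":0.0}

```text
time: 3.42
tcp_pos: [0.5683, 0.0324, 0.2098]
orientation: [2.828, -0.002, 0.556]
force: [0.3, 0.3, 0.2]
finger_gap: -0.001
```

```bash
python3 look.py 4 scene wrist;python3 -c "
from ov import *
t=r.get_state()['tcp_pos']
ov('wrist',4,1.35,(0,90,290,320),2.6,tcp=t);ov('scene',4,1.35,(160,60,310,240),3.3,tcp=t)
from st import *
go(-.008,0,.207)"
```

```text
3.4167 [0.56827835 0.0323616  0.20976377] [ 2.82834299e+00 -1.55332486e-03  5.56478022e-01] [ 0.00566857 -0.01810178  1.93333158 -0.30193357  1.07671413  1.14427468] [0.34042819 0.29910186 0.20159219] -0.0010132760622185448
t 3.52 u 0.0081 v -0.0003 z 0.2093 alpha 72.1 sidetilt 0.005 jawoff 0.012 F(u,v,z) -0.1 0.7 -0.1
delta cm [-0.81  1.39] -0.23
```

View pics/ov_scene4.png

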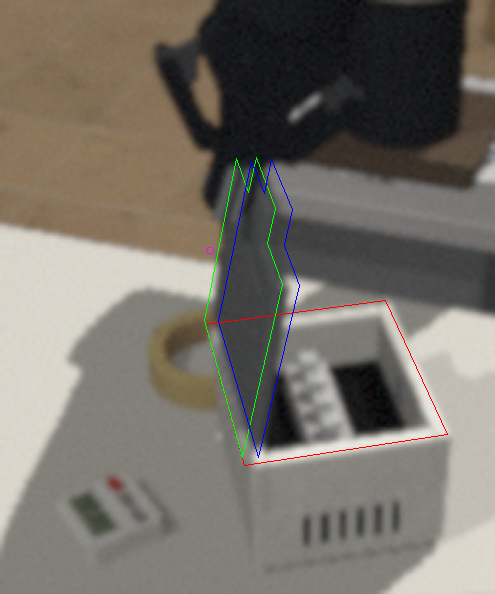

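View pics/ov_wrist4.png

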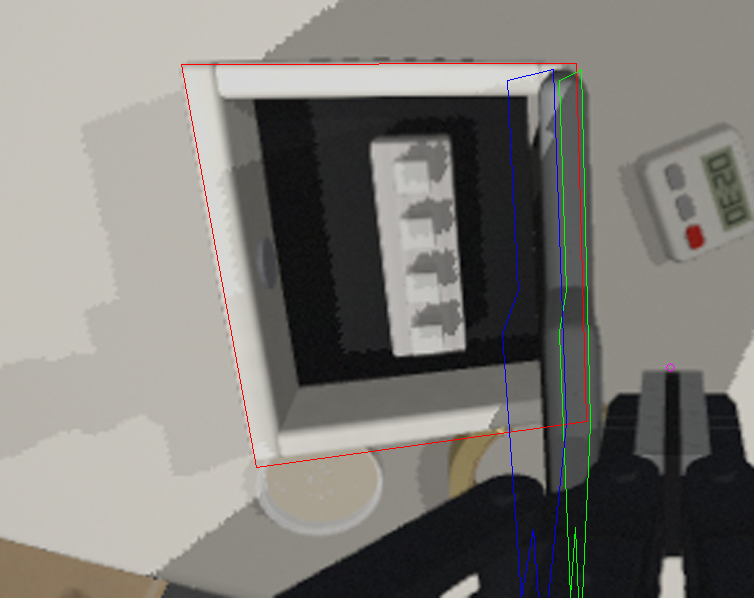

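>>> step_arm:
  moves:
    - {"tx":-0.3,"ty":0.5,"tz":-0.1,"rx":0.0,"ry":0.0,"rz":0.0,"jaw":0.0}
    - {"tx":-0.6,"ty":1.0,"tz":-0.2,"rx":0.0,"ry":0.0,"rz":0.0,"jaw":0.0}
    - {"tx":-0.9,"ty":1.5,"tz":-0.3,"rx":0.0,"ry":0.0,"rz":0.0,"jaw":0.0}
    - {"tx":-1.15,"ty":1.9,"tz":-0.3,"rx":0.0,"ry":0.0,"rz":0.0,"jaw":0.0}
    - {"tx":-1.4,"ty":2.3,"tz":-0.4,"rx":0.0,"ry":0.0,"rz":0.0,"jaw":0.0}

```text
time: 3.93
tcp_pos: [0.5534, 0.0561, 0.205]
orientation: [2.83, -0.0, 0.557]
force: [0.2, -0.2, 0.1]
finger_gap: 0.001
```

```bash
python3 look.py 5 scene;python3 -c "
from ov import *
t=r.get_state()['tcp_pos']
ov('scene',5,1.22,(160,60,310,240),3.3,tcp=t)
from st import *
go(-.03,0,.256);go(-.11,0,.256);go(-.115,0,.188)"
```

```text
3.9333 [0.55344375 0.05613002 0.20496904] [ 2.82964778e+00 -2.39708524e-04  5.57071801e-01] [ 0.05195751 -0.03443383  1.95812747 -0.30876736  1.08321642  1.19281765] [ 0.16879616 -0.21878511  0.13064972] 0.0006662583235799355
t 3.98 u -0.0203 v -0.0006 z 0.2046 alpha 72.2 sidetilt 0.004 jawoff 0.013 F(u,v,z) 0.0 0.2 -0.7
delta cm [-0.45  0.86] 5.14
t 3.98 u -0.0203 v -0.0006 z 0.2046 alpha 72.2 sidetilt 0.004 jawoff 0.013 F(u,v,z) 0.0 0.2 -0.7
delta cm [-4.59  7.71] 5.14
t 3.98 u -0.0203 v -0.0006 z 0.2046 alpha 72.2 sidetilt 0.004 jawoff 0.013 F(u,v,z) 0.0 0.2 -0.7
delta cm [-4.84  8.13] -1.66
```

View pics/ov_scene5.png

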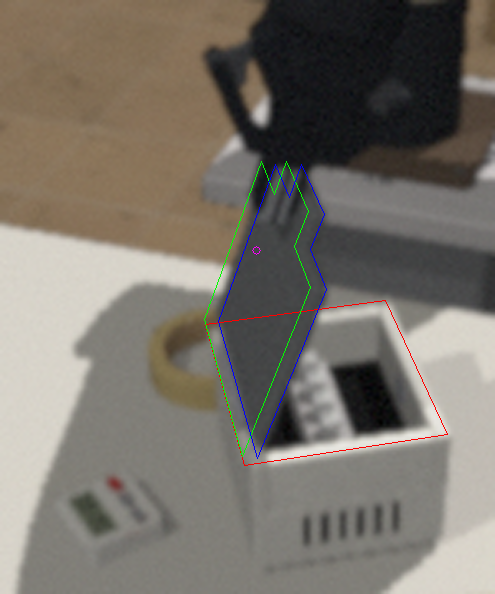

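```bash
python3 -c "
import cv2
a=cv2.imread('pics/scene5.png')[105:205,215:275];cv2.imwrite('pics/z6.png',cv2.convertScaleAbs(cv2.resize(a,None,fx=6,fy=6,interpolation=cv2.INTER_CUBIC),alpha=1.5))
from ov import *
import pickle
m=pickle.load(open('pics/scene5.pkl','rb'))
for th in (1.15,1.2,1.25,1.3): print(th,[((proj(ph2w([cov(.126,n,.073,th)],.533,.091,-1.027),m)[0]-[215,105]+.5)*6).round() for n in(.006,-.004)])
"
```

```text
1.15 [array([261., 256.]), array([290., 263.])]
1.2 [array([242., 253.]), array([272., 259.])]
1.25 [array([223., 250.]), array([253., 255.])]
1.3 [array([204., 249.]), array([234., 252.])]
```

View pics/z6.png

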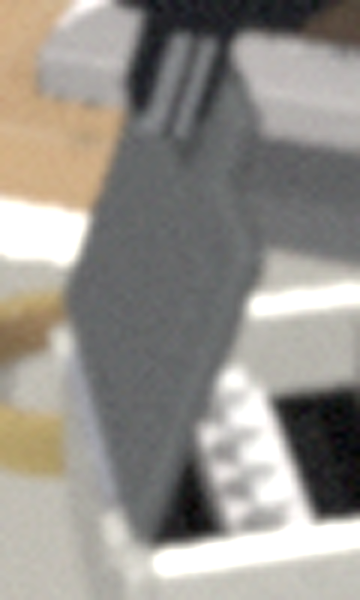

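>>> step_arm:
  moves:
    - {"tx":-0.3,"ty":0.5,"tz":-0.1,"rx":0.0,"ry":0.0,"rz":0.0,"jaw":0.0}
    - {"tx":-0.5,"ty":0.9,"tz":-0.2,"rx":0.0,"ry":0.0,"rz":0.0,"jaw":0.0}
    - {"tx":-0.55,"ty":0.95,"tz":2.6,"rx":0.0,"ry":0.0,"rz":0.0,"jaw":0.0}
    - {"tx":-0.55,"ty":0.95,"tz":5.5,"rx":0.0,"ry":0.0,"rz":0.0,"jaw":0.0}
    - {"tx":-2.2,"ty":3.7,"tz":5.5,"rx":0.0,"ry":0.0,"rz":0.0,"jaw":0.0}

```text
time: 4.4
tcp_pos: [0.5351, 0.0918, 0.2667]
orientation: [2.824, -0.01, 0.554]
force: [0.5, 0.4, 2.1]
finger_gap: -0.002
```

```bash
python3 look.py 6 scene;python3 -c "
from ov import *
t=r.get_state()['tcp_pos']
ov('scene',6,1.17,(160,60,310,240),3.3,tcp=t)
from st import *
go(-.115,0,.256);go(-.115,0,.188)"
```

```text
4.4 [0.53509086 0.09183462 0.26668496] [ 2.82384238 -0.00953859  0.55368948] [ 0.12571617 -0.10693163  1.91341907 -0.30484471  1.20690491  1.23520623] [0.5084514  0.38904697 2.1091843 ] -0.0015993111124308758
t 4.45 u -0.0668 v 0.0014 z 0.2636 alpha 72.2 sidetilt 0.011 jawoff 0.010 F(u,v,z) -4.1 -0.2 -1.5
delta cm [-2.61  4.05] -0.76
t 4.45 u -0.0668 v 0.0014 z 0.2636 alpha 72.2 sidetilt 0.011 jawoff 0.010 F(u,v,z) -4.1 -0.2 -1.5
delta cm [-2.61  4.05] -7.56
```

View pics/ov_scene6.png

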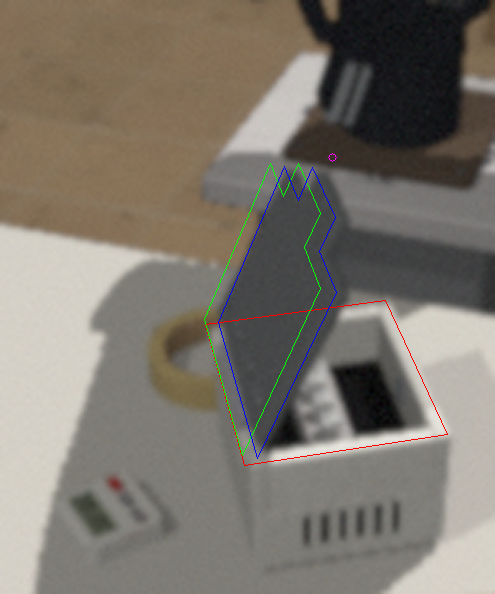

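>>> step_arm:
  moves:
    - {"tx":-2.0,"ty":3.4,"tz":0.0,"rx":0.0,"ry":0.0,"rz":0.0,"jaw":0.0}
    - {"tx":-2.9,"ty":4.7,"tz":-1.0,"rx":0.0,"ry":0.0,"rz":0.0,"jaw":0.0}
    - {"tx":-2.9,"ty":4.7,"tz":-4.5,"rx":0.0,"ry":0.0,"rz":0.0,"jaw":0.0}
    - {"tx":-2.6,"ty":4.2,"tz":-7.5,"rx":0.0,"ry":0.0,"rz":0.0,"jaw":0.0}
    - {"tx":-2.0,"ty":3.2,"tz":-8.2,"rx":0.0,"ry":0.0,"rz":0.0,"jaw":0.0}

```text
time: 4.87
tcp_pos: [0.5064, 0.1302, 0.1754]
orientation: [2.836, 0.002, 0.559]
force: [-1.2, -0.4, -0.7]
finger_gap: -0.003
```

```bash
python3 look.py 7 scene wrist;python3 -c "
from ov import *
t=r.get_state()['tcp_pos']
ov('scene',7,1.08,(160,60,310,240),3.3,tcp=t)
ov('wrist',7,1.08,(150,0,512,330),2.,tcp=t)
from st import *
go(-.085,0,.181)"
```

```text
4.8667 [0.50637319 0.13022893 0.17544314] [2.83622010e+00 2.05410496e-03 5.59206047e-01] [ 0.20702187 -0.05201666  2.03038218 -0.32654934  1.0797321   1.36128746] [-1.16007974 -0.43732196 -0.74827312] -0.002657823526271722
t 4.97 u -0.1041 v -0.0007 z 0.1792 alpha 72.3 sidetilt 0.006 jawoff 0.011 F(u,v,z) -0.2 0.3 0.2
delta cm [ 1.05 -1.6 ] 0.18
```

View pics/ov_scene7.png

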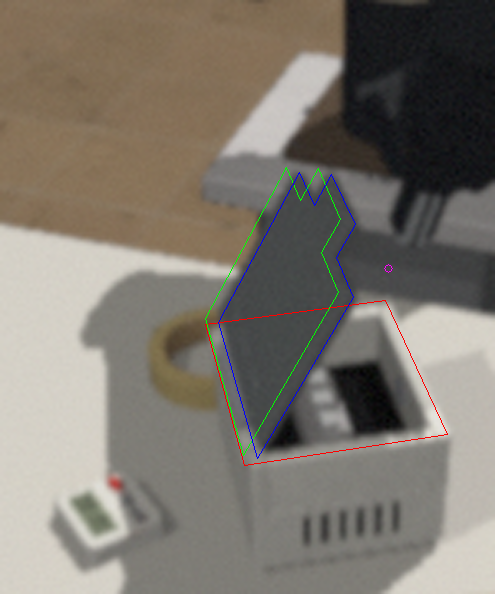

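View pics/ov_wrist7.png

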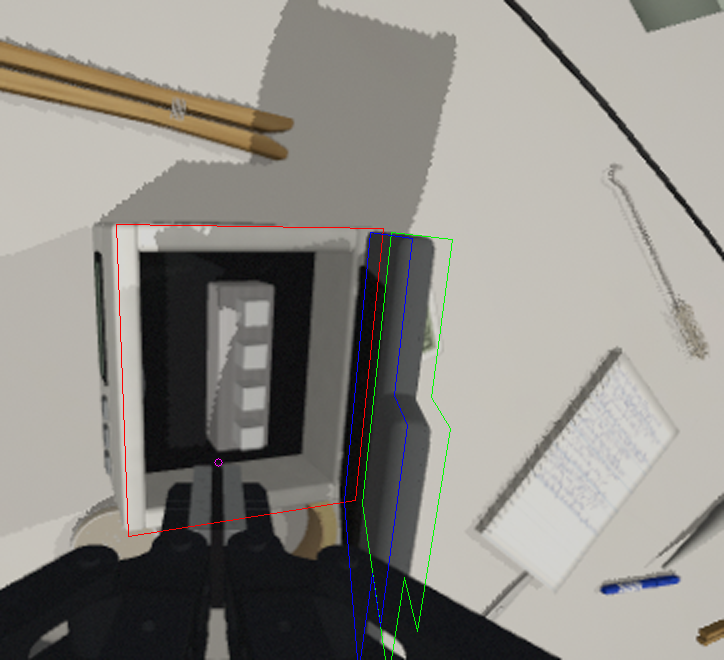

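>>> step_arm:
  moves:
    - {"tx":0.5,"ty":-0.8,"tz":0.1,"rx":0.0,"ry":0.0,"rz":0.0,"jaw":0.0}
    - {"tx":0.9,"ty":-1.5,"tz":0.3,"rx":0.0,"ry":0.0,"rz":0.0,"jaw":0.0}
    - {"tx":1.1,"ty":-1.8,"tz":0.4,"rx":0.0,"ry":0.0,"rz":0.0,"jaw":0.0}
    - {"tx":1.1,"ty":-1.8,"tz":0.4,"rx":0.0,"ry":0.0,"rz":0.0,"jaw":0.0}

```text
time: 5.3
tcp_pos: [0.5222, 0.1096, 0.1856]
orientation: [2.832, -0.006, 0.554]
force: [-0.2, 0.9, -0.0]
finger_gap: -0.001
```

```bash
python3 look.py 8 scene wrist;python3 -c "
from ov import *
t=r.get_state()['tcp_pos']
ov('scene',8,1.03,(160,60,310,240),3.3,tcp=t)
ov('wrist',8,1.03,(150,0,512,330),2.,tcp=t)
from st import *
go(-.085,0,.181)"
```

```text
5.3 [0.52219727 0.10955905 0.18555074] [ 2.83151885 -0.00558992  0.55408914] [ 0.16145873 -0.05026181  2.01001259 -0.32340009  1.07729789  1.31832853] [-2.07077067e-01  8.58867931e-01 -7.94383422e-04] -0.0011705547257438772
t 5.40 u -0.0824 v -0.0001 z 0.1845 alpha 72.3 sidetilt 0.007 jawoff 0.009 F(u,v,z) -0.1 0.6 -0.8
delta cm [-0.12  0.23] -0.35
```

View pics/ov_scene8.png

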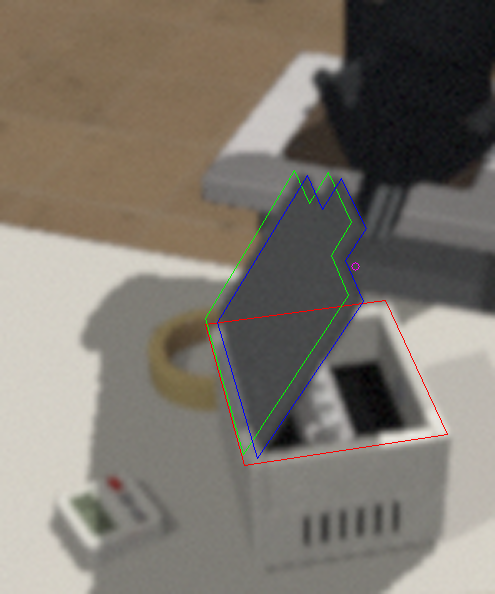

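View pics/ov_wrist8.png

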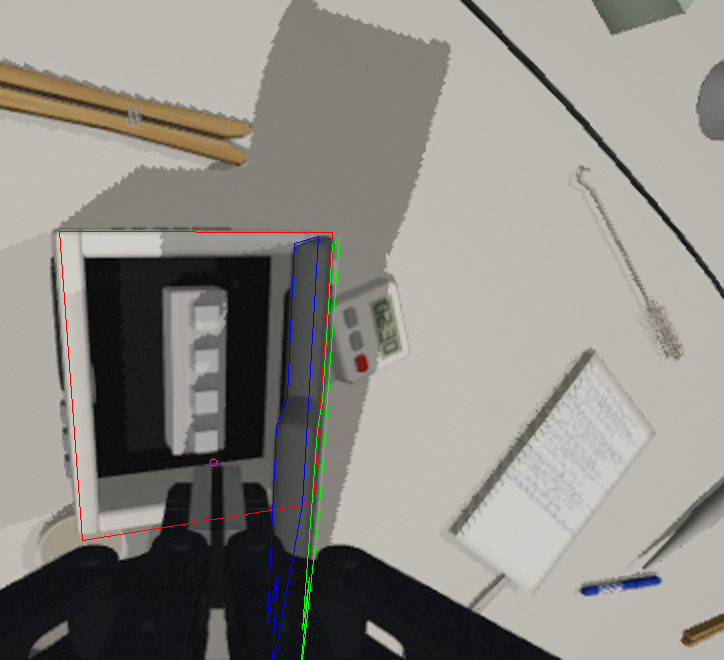

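>>> step_arm:
  moves:
    - {"tx":0.0,"ty":0.0,"tz":-0.1,"rx":0.0,"ry":0.0,"rz":0.0,"jaw":0.0}
    - {"tx":0.0,"ty":0.0,"tz":-0.1,"rx":0.0,"ry":0.0,"rz":0.0,"jaw":0.0}
    - {"tx":0.0,"ty":0.0,"tz":-0.1,"rx":0.0,"ry":0.0,"rz":0.0,"jaw":0.0}
    - {"tx":0.0,"ty":0.0,"tz":-0.1,"rx":0.0,"ry":0.0,"rz":0.0,"jaw":0.0}
    - {"tx":0.0,"ty":0.0,"tz":-0.1,"rx":0.0,"ry":0.0,"rz":0.0,"jaw":0.0}

```text
time: 5.82
tcp_pos: [0.5212, 0.1103, 0.1835]
orientation: [2.832, -0.004, 0.555]
force: [-0.6, 1.1, -0.3]
finger_gap: 0.001
```

>>> step_arm:
  moves:
    - {"tx":0.0,"ty":0.0,"tz":0.0,"rx":0.0,"ry":0.0,"rz":0.0,"jaw":0.0}
    - {"tx":0.0,"ty":0.0,"tz":0.0,"rx":0.0,"ry":0.0,"rz":0.0,"jaw":0.0}
    - {"tx":0.0,"ty":0.0,"tz":0.0,"rx":0.0,"ry":0.0,"rz":0.0,"jaw":0.0}
    - {"tx":0.0,"ty":0.0,"tz":0.0,"rx":0.0,"ry":0.0,"rz":0.0,"jaw":0.0}
    - {"tx":0.0,"ty":0.0,"tz":0.0,"rx":0.0,"ry":0.0,"rz":0.0,"jaw":0.0}

```text
time: 6.23
tcp_pos: [0.5211, 0.1104, 0.1834]
orientation: [2.833, -0.004, 0.555]
force: [-0.7, 0.7, -0.0]
finger_gap: 0.0
```

```bash
python3 look.py 9 scene wrist;python3 -c "
from ov import *
t=r.get_state()['tcp_pos']
ov('scene',9,1.0,(160,60,310,240),3.3,tcp=t)
ov('wrist',9,1.0,(150,0,512,330),2.,tcp=t)
from st import *
go(-.085,0,.181)"
```

```text
6.2333 [0.52113424 0.11041914 0.18339407] [ 2.83255244 -0.00413149  0.55527623] [ 0.1632153  -0.04893964  2.01271298 -0.32339761  1.07525406  1.31955065] [-0.65331399  0.70076132 -0.0406936 ] 4.3962276733177874e-05
t 6.33 u -0.0827 v -0.0001 z 0.1834 alpha 72.3 sidetilt 0.007 jawoff 0.010 F(u,v,z) -0.5 -0.4 0.3
delta cm [-0.11  0.2 ] -0.24
```

View pics/ov_scene9.png

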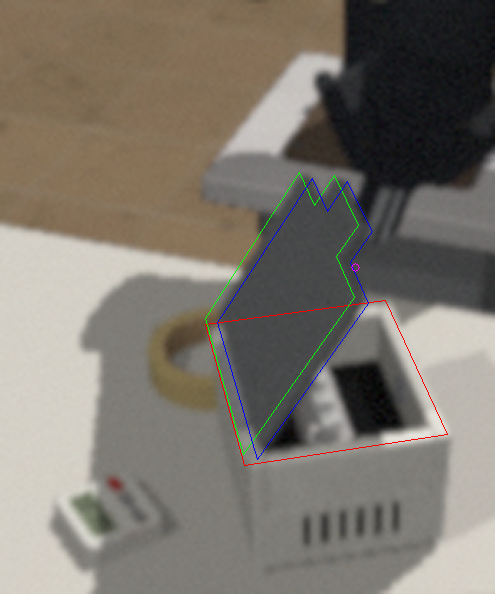

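View pics/ov_wrist9.png

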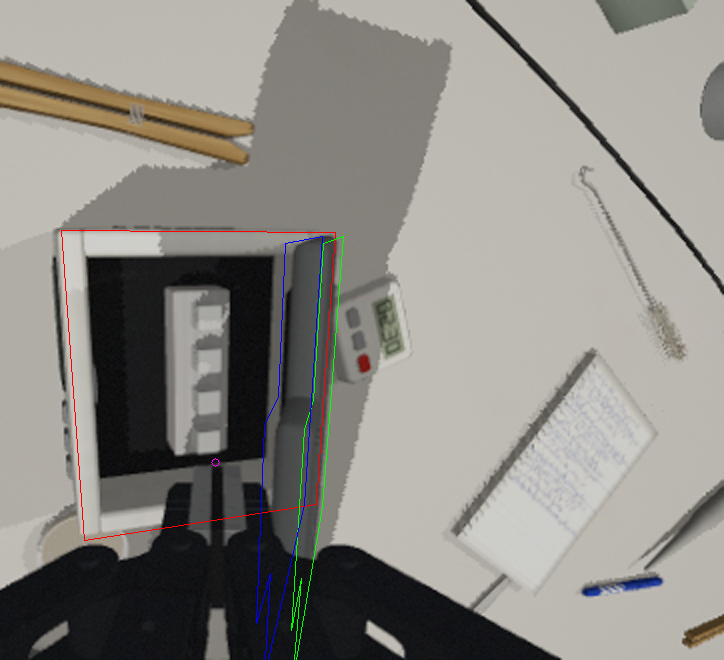

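```bash
cat > plan.py <<'E'
import sys
from st import *
C=.017;B=.0445
def alpha(th): return np.radians(57+ (72.3-57)*min(1,max(0,th)/1.0))
def tgt(th,c=C):
    a=alpha(th);t=np.array([np.cos(a),-np.sin(a)]);nb=np.array([np.sin(a),np.cos(a)])
    E=np.array([-.15*np.cos(th)-.004*np.sin(th),.104+.15*np.sin(th)-.004*np.cos(th)])
    return E-c*nb+B*t,np.degrees(a)
th0,th1=float(sys.argv[1]),float(sys.argv[2])
u,v,z=st()
s=r.get_state();zz=Ro.from_euler('xyz',s["orientation"]).as_matrix()[:,2];ac=np.degrees(np.arctan2(-zz[2],zz[:2]@XP))
for k in range(1,6):
    T,a=tgt(th0+(th1-th0)*k/5);d=(T[0]-u)*XP-v*YP;w=-(ac-a)*YP
    print("tx %.2f ty %.2f tz %.2f rx %.1f ry %.1f"%(d[0]*100,d[1]*100,(T[1]-z)*100,w[0],w[1]))
E
python3 plan.py 1.035 .98;python3 plan.py .98 .92
```

```text
t 6.33 u -0.0827 v -0.0001 z 0.1834 alpha 72.3 sidetilt 0.007 jawoff 0.010 F(u,v,z) -0.5 -0.4 0.3
tx -0.06 ty 0.12 tz -0.09 rx 0.0 ry 0.0
tx -0.13 ty 0.24 tz -0.18 rx 0.0 ry 0.0
tx -0.21 ty 0.36 tz -0.27 rx 0.0 ry 0.0
tx -0.27 ty 0.47 tz -0.37 rx -0.1 ry -0.1
tx -0.33 ty 0.57 tz -0.46 rx -0.3 ry -0.2
t 6.33 u -0.0827 v -0.0001 z 0.1834 alpha 72.3 sidetilt 0.007 jawoff 0.010 F(u,v,z) -0.5 -0.4 0.3
tx -0.40 ty 0.68 tz -0.57 rx -0.4 ry -0.3
tx -0.47 ty 0.79 tz -0.68 rx -0.6 ry -0.3
tx -0.53 ty 0.90 tz -0.79 rx -0.7 ry -0.4
tx -0.60 ty 1.01 tz -0.90 rx -0.9 ry -0.5
tx -0.66 ty 1.12 tz -1.01 rx -1.0 ry -0.6
```

>>> step_arm:
  moves:
    - {"tx":-0.06,"ty":0.12,"tz":-0.09,"rx":0.0,"ry":0.0,"rz":0.0,"jaw":0.0}
    - {"tx":-0.13,"ty":0.24,"tz":-0.18,"rx":0.0,"ry":0.0,"rz":0.0,"jaw":0.0}
    - {"tx":-0.2,"ty":0.36,"tz":-0.27,"rx":0.0,"ry":0.0,"rz":0.0,"jaw":0.0}
    - {"tx":-0.27,"ty":0.47,"tz":-0.37,"rx":-0.1,"ry":-0.1,"rz":0.0,"jaw":0.0}
    - {"tx":-0.33,"ty":0.57,"tz":-0.46,"rx":-0.3,"ry":-0.2,"rz":0.0,"jaw":0.0}

```text
time: 6.75
tcp_pos: [0.5177, 0.1161, 0.1787]
orientation: [2.826, -0.004, 0.555]
force: [-0.9, -0.0, 0.5]
finger_gap: 0.003
```

```bash
python3 look.py 10 scene wrist; python3 plan.py .98 .92;python3 -c "
from ov import *
t=r.get_state()['tcp_pos']
ov('scene',10,.98,(160,60,310,240),3.3,tcp=t)
ov('wrist',10,.98,(150,0,512,330),2.,tcp=t)"
```

```text
6.75 [0.51774322 0.11613732 0.17867763] [ 2.82594419 -0.00425648  0.55521066] [ 0.17886165 -0.0466615   2.02067336 -0.33385476  1.06855257  1.34244564] [-0.9265321  -0.00220025  0.49759088] 0.0029559845764199925
t 6.85 u -0.0897 v -0.0001 z 0.1784 alpha 72.0 sidetilt 0.007 jawoff 0.010 F(u,v,z) -0.1 -0.3 -0.3
tx -0.04 ty 0.08 tz -0.07 rx -0.1 ry -0.1
tx -0.10 ty 0.19 tz -0.18 rx -0.3 ry -0.2
tx -0.17 ty 0.30 tz -0.29 rx -0.4 ry -0.3
tx -0.24 ty 0.41 tz -0.40 rx -0.6 ry -0.4
tx -0.30 ty 0.52 tz -0.51 rx -0.8 ry -0.5
```

View pics/ov_scene10.png

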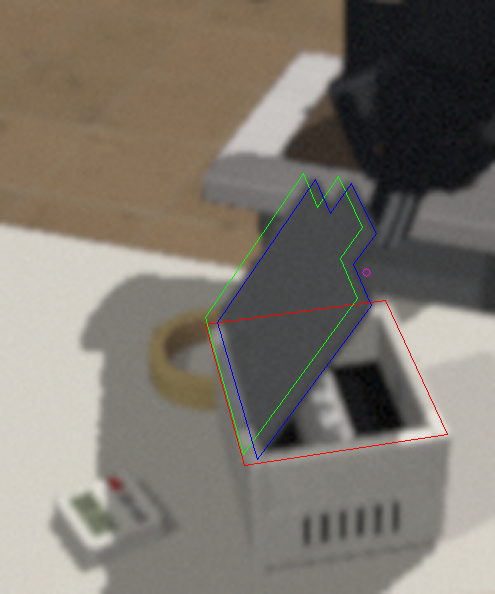

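View pics/ov_wrist10.png

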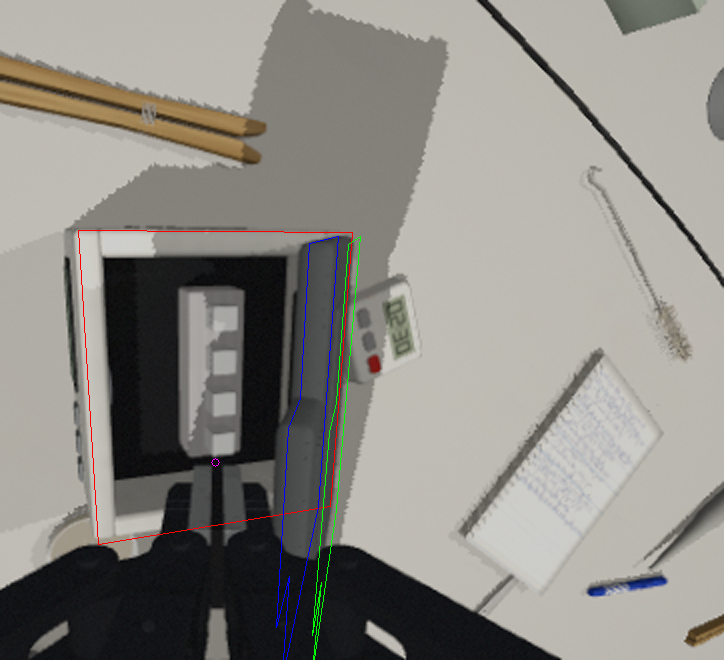

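>>> step_arm:
  moves:
    - {"tx":-0.04,"ty":0.08,"tz":-0.07,"rx":-0.1,"ry":-0.1,"rz":0.0,"jaw":0.0}
    - {"tx":-0.1,"ty":0.19,"tz":-0.18,"rx":-0.3,"ry":-0.2,"rz":0.0,"jaw":0.0}
    - {"tx":-0.17,"ty":0.3,"tz":-0.29,"rx":-0.4,"ry":-0.3,"rz":0.0,"jaw":0.0}
    - {"tx":-0.24,"ty":0.41,"tz":-0.4,"rx":-0.6,"ry":-0.4,"rz":0.0,"jaw":0.0}
    - {"tx":-0.3,"ty":0.52,"tz":-0.51,"rx":-0.8,"ry":-0.5,"rz":0.0,"jaw":0.0}

```text
time: 7.27
tcp_pos: [0.5144, 0.1217, 0.1732]
orientation: [2.81, -0.004, 0.556]
force: [0.1, 0.3, -0.1]
finger_gap: 0.002
```

```bash
python3 plan.py .92 .85
```

```text
t 7.27 u -0.0958 v -0.0000 z 0.1732 alpha 71.0 sidetilt 0.007 jawoff 0.010 F(u,v,z) -0.2 0.2 -0.1
tx -0.06 ty 0.11 tz -0.12 rx -0.1 ry -0.1
tx -0.14 ty 0.24 tz -0.25 rx -0.3 ry -0.2
tx -0.21 ty 0.36 tz -0.39 rx -0.5 ry -0.3
tx -0.28 ty 0.48 tz -0.53 rx -0.7 ry -0.4
tx -0.35 ty 0.59 tz -0.67 rx -0.8 ry -0.5
```

>>> step_arm:
  moves:
    - {"tx":-0.06,"ty":0.11,"tz":-0.12,"rx":-0.1,"ry":-0.1,"rz":0.0,"jaw":0.0}
    - {"tx":-0.14,"ty":0.24,"tz":-0.25,"rx":-0.3,"ry":-0.2,"rz":0.0,"jaw":0.0}
    - {"tx":-0.21,"ty":0.36,"tz":-0.39,"rx":-0.5,"ry":-0.3,"rz":0.0,"jaw":0.0}
    - {"tx":-0.28,"ty":0.48,"tz":-0.53,"rx":-0.7,"ry":-0.4,"rz":0.0,"jaw":0.0}
    - {"tx":-0.35,"ty":0.59,"tz":-0.67,"rx":-0.8,"ry":-0.5,"rz":0.0,"jaw":0.0}

```text
time: 7.68
tcp_pos: [0.5108, 0.1278, 0.1662]
orientation: [2.793, -0.004, 0.556]
force: [0.0, -0.0, -0.3]
finger_gap: 0.0
```

```bash
python3 look.py 11 scene wrist; python3 plan.py .85 .77;python3 -c "
from ov import *
t=r.get_state()['tcp_pos']
ov('scene',11,.85,(160,60,310,240),3.3,tcp=t)
ov('wrist',11,.85,(150,0,512,330),2.,tcp=t)"
```

```text
7.6833 [0.51076476 0.12780705 0.16624195] [ 2.79306985 -0.00376929  0.55588827] [ 0.22084781 -0.03668338  2.04091766 -0.38007658  1.04756339  1.41322306] [ 0.01191165 -0.04185235 -0.30273877] 0.00034624881510265124
t 7.78 u -0.1032 v -0.0001 z 0.1660 alpha 70.1 sidetilt 0.007 jawoff 0.010 F(u,v,z) -1.2 0.7 -0.8
tx -0.05 ty 0.10 tz -0.12 rx -0.3 ry -0.2
tx -0.13 ty 0.23 tz -0.29 rx -0.5 ry -0.3
tx -0.20 ty 0.36 tz -0.46 rx -0.7 ry -0.4
tx -0.28 ty 0.48 tz -0.63 rx -0.9 ry -0.5
tx -0.35 ty 0.60 tz -0.81 rx -1.1 ry -0.7
```

View pics/ov_scene11.png

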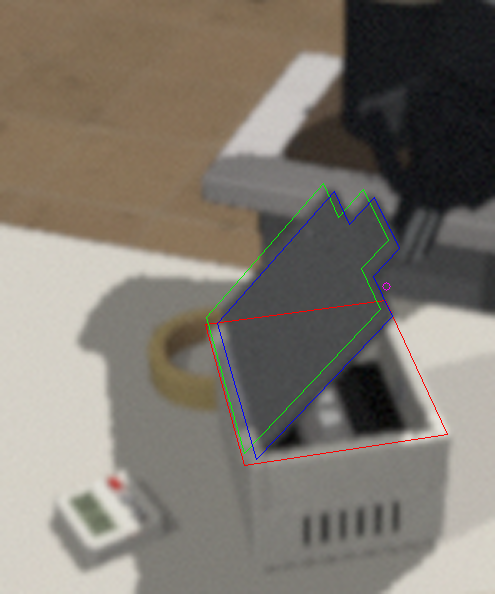

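View pics/ov_wrist11.png

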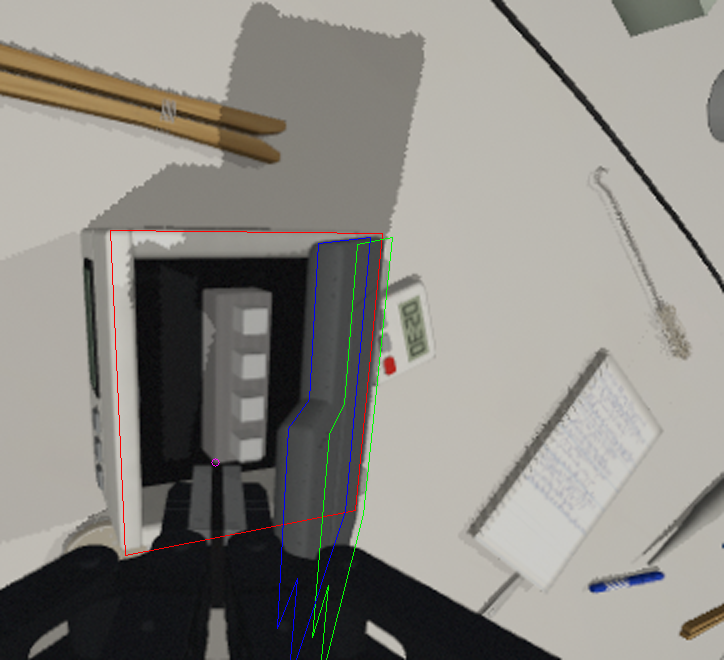

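>>> step_arm:
  moves:
    - {"tx":-0.05,"ty":0.1,"tz":-0.12,"rx":-0.3,"ry":-0.2,"rz":0.0,"jaw":0.0}
    - {"tx":-0.13,"ty":0.23,"tz":-0.29,"rx":-0.5,"ry":-0.3,"rz":0.0,"jaw":0.0}
    - {"tx":-0.2,"ty":0.36,"tz":-0.46,"rx":-0.7,"ry":-0.4,"rz":0.0,"jaw":0.0}
    - {"tx":-0.28,"ty":0.48,"tz":-0.63,"rx":-0.9,"ry":-0.5,"rz":0.0,"jaw":0.0}
    - {"tx":-0.35,"ty":0.6,"tz":-0.81,"rx":-1.1,"ry":-0.7,"rz":0.0,"jaw":0.0}

```text
time: 8.2
tcp_pos: [0.507, 0.1341, 0.1577]
orientation: [2.771, -0.004, 0.556]
force: [0.3, 0.2, 0.0]
finger_gap: 0.003
```

```bash
python3 plan.py .77 .69
```

```text
t 8.20 u -0.1103 v 0.0001 z 0.1577 alpha 68.8 sidetilt 0.008 jawoff 0.010 F(u,v,z) 0.0 0.4 0.0
tx -0.07 ty 0.11 tz -0.16 rx -0.2 ry -0.1
tx -0.14 ty 0.23 tz -0.34 rx -0.4 ry -0.2
tx -0.21 ty 0.35 tz -0.52 rx -0.6 ry -0.4
tx -0.28 ty 0.46 tz -0.71 rx -0.8 ry -0.5
tx -0.35 ty 0.57 tz -0.90 rx -1.0 ry -0.6
```

>>> step_arm:
  moves:
    - {"tx":-0.07,"ty":0.11,"tz":-0.16,"rx":-0.2,"ry":-0.1,"rz":0.0,"jaw":0.0}
    - {"tx":-0.14,"ty":0.23,"tz":-0.34,"rx":-0.4,"ry":-0.2,"rz":0.0,"jaw":0.0}
    - {"tx":-0.21,"ty":0.35,"tz":-0.52,"rx":-0.6,"ry":-0.4,"rz":0.0,"jaw":0.0}
    - {"tx":-0.28,"ty":0.46,"tz":-0.71,"rx":-0.8,"ry":-0.5,"rz":0.0,"jaw":0.0}
    - {"tx":-0.35,"ty":0.57,"tz":-0.9,"rx":-1.0,"ry":-0.6,"rz":0.0,"jaw":0.0}

```text
time: 8.62
tcp_pos: [0.5034, 0.14, 0.1485]
orientation: [2.75, -0.004, 0.556]
force: [0.2, 0.5, -0.4]
finger_gap: -0.001
```

```bash
python3 look.py 12 scene wrist; python3 plan.py .69 .61;python3 -c "
from ov import *
t=r.get_state()['tcp_pos']
ov('scene',12,.69,(160,60,310,240),3.3,tcp=t)
ov('wrist',12,.69,(150,0,512,330),2.,tcp=t)"
```

```text
8.6167 [0.50340523 0.13997445 0.14852371] [ 2.749951   -0.00353196  0.55641578] [ 0.26967488 -0.0156963   2.06395873 -0.44293376  1.01996236  1.50547001] [ 0.24465543  0.47726061 -0.41305243] -0.0011383749216527046
t 8.72 u -0.1175 v -0.0002 z 0.1481 alpha 67.6 sidetilt 0.008 jawoff 0.011 F(u,v,z) -0.3 0.4 -0.7
tx -0.02 ty 0.07 tz -0.12 rx -0.3 ry -0.2
tx -0.08 ty 0.18 tz -0.31 rx -0.5 ry -0.3
tx -0.15 ty 0.28 tz -0.51 rx -0.7 ry -0.4
tx -0.21 ty 0.38 tz -0.70 rx -0.9 ry -0.5
tx -0.26 ty 0.48 tz -0.90 rx -1.1 ry -0.7
```

View pics/ov_scene12.png

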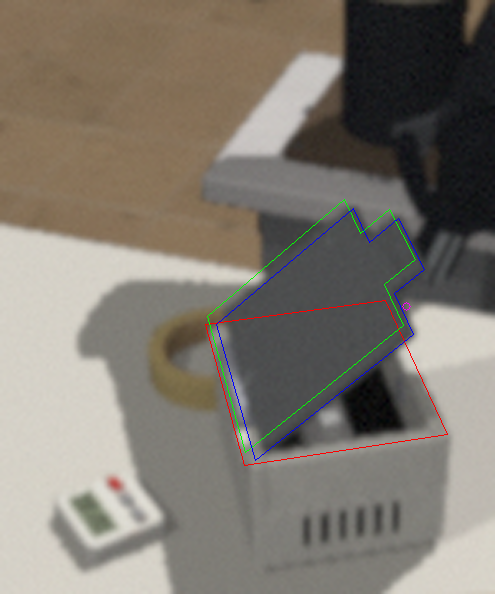

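View pics/ov_wrist12.png

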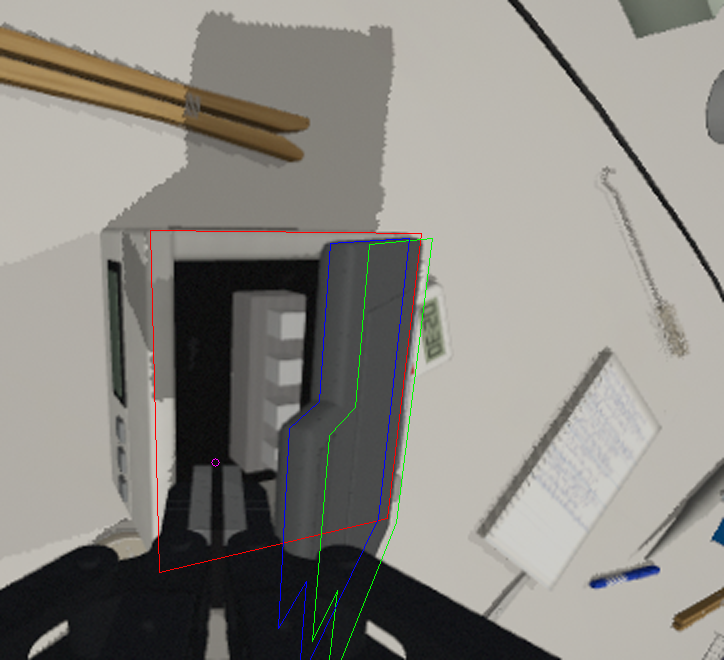

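>>> step_arm:
  moves:
    - {"tx":-0.03,"ty":0.07,"tz":-0.12,"rx":-0.3,"ry":-0.2,"rz":0.0,"jaw":0.0}
    - {"tx":-0.08,"ty":0.18,"tz":-0.31,"rx":-0.5,"ry":-0.3,"rz":0.0,"jaw":0.0}
    - {"tx":-0.15,"ty":0.28,"tz":-0.51,"rx":-0.7,"ry":-0.4,"rz":0.0,"jaw":0.0}
    - {"tx":-0.21,"ty":0.38,"tz":-0.7,"rx":-0.9,"ry":-0.5,"rz":0.0,"jaw":0.0}
    - {"tx":-0.26,"ty":0.48,"tz":-0.9,"rx":-1.1,"ry":-0.7,"rz":0.0,"jaw":0.0}

```text
time: 9.13
tcp_pos: [0.5004, 0.1451, 0.1389]
orientation: [2.728, -0.003, 0.557]
force: [-1.1, 0.7, 0.1]
finger_gap: -0.001
```

```bash
python3 plan.py .61 .53
```

```text
t 9.13 u -0.1231 v 0.0001 z 0.1389 alpha 66.3 sidetilt 0.008 jawoff 0.011 F(u,v,z) -1.1 -0.6 0.1
tx -0.06 ty 0.08 tz -0.18 rx -0.2 ry -0.1
tx -0.11 ty 0.17 tz -0.38 rx -0.4 ry -0.2
tx -0.17 ty 0.26 tz -0.59 rx -0.6 ry -0.4
tx -0.22 ty 0.35 tz -0.80 rx -0.8 ry -0.5
tx -0.27 ty 0.43 tz -1.00 rx -1.0 ry -0.6
```

>>> step_arm:
  moves:
    - {"tx":-0.06,"ty":0.08,"tz":-0.18,"rx":-0.2,"ry":-0.1,"rz":0.0,"jaw":0.0}
    - {"tx":-0.11,"ty":0.17,"tz":-0.38,"rx":-0.4,"ry":-0.2,"rz":0.0,"jaw":0.0}
    - {"tx":-0.17,"ty":0.26,"tz":-0.59,"rx":-0.6,"ry":-0.4,"rz":0.0,"jaw":0.0}
    - {"tx":-0.22,"ty":0.35,"tz":-0.8,"rx":-0.8,"ry":-0.5,"rz":0.0,"jaw":0.0}
    - {"tx":-0.27,"ty":0.43,"tz":-1.0,"rx":-1.0,"ry":-0.6,"rz":0.0,"jaw":0.0}

```text
time: 9.55
tcp_pos: [0.4977, 0.1495, 0.1287]
orientation: [2.707, -0.003, 0.557]
force: [0.5, 0.6, 0.1]
finger_gap: 0.003
```

```bash
python3 look.py 13 scene wrist; python3 plan.py .53 .45;python3 -c "
from ov import *
t=r.get_state()['tcp_pos']
ov('scene',13,.53,(160,60,310,240),3.3,tcp=t)
ov('wrist',13,.53,(150,0,512,330),2.,tcp=t)"
```

```text
9.55 [0.49765894 0.14948845 0.12867036] [ 2.70701955 -0.00284495  0.5568798 ] [ 0.31280826  0.01492935  2.08331962 -0.50881398  0.99246704  1.59888208] [0.50603196 0.57532688 0.09839616] 0.002886777656164331
t 9.65 u -0.1285 v -0.0002 z 0.1283 alpha 65.2 sidetilt 0.008 jawoff 0.011 F(u,v,z) -0.6 1.3 -0.5
tx -0.01 ty 0.06 tz -0.15 rx -0.2 ry -0.1
tx -0.06 ty 0.13 tz -0.36 rx -0.5 ry -0.3
tx -0.10 ty 0.21 tz -0.57 rx -0.7 ry -0.4
tx -0.14 ty 0.28 tz -0.79 rx -0.9 ry -0.5
tx -0.19 ty 0.35 tz -1.00 rx -1.1 ry -0.7
```

View pics/ov_scene13.png

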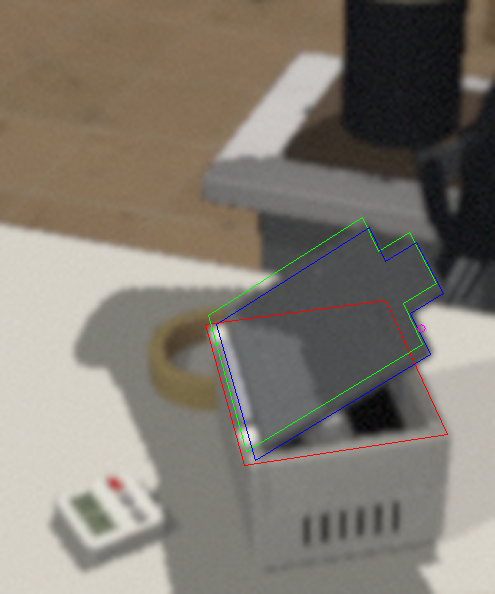

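View pics/ov_wrist13.png

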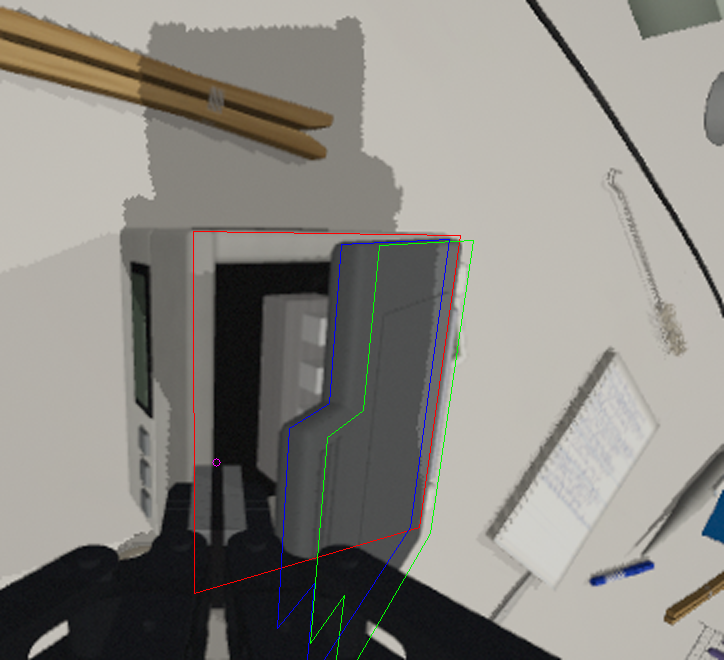

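```bash
sed -i 's/^def alpha.*/def alpha(th): return np.radians(60+ (72.3-60)*min(1,max(0,th)\/1.0))/; s/^C=.*/C=.017/; s/+B\*t/+(.038+.0065*min(1,max(0,(th-.1)\/.4)))*t/' plan.py; python3 plan.py .53 .45
```

```text
t 9.65 u -0.1285 v -0.0002 z 0.1283 alpha 65.2 sidetilt 0.008 jawoff 0.011 F(u,v,z) -0.6 1.3 -0.5
tx -0.07 ty 0.16 tz -0.16 rx 1.0 ry 0.6
tx -0.12 ty 0.24 tz -0.37 rx 0.8 ry 0.5
tx -0.17 ty 0.33 tz -0.56 rx 0.7 ry 0.4
tx -0.22 ty 0.41 tz -0.75 rx 0.5 ry 0.3
tx -0.27 ty 0.49 tz -0.94 rx 0.3 ry 0.2
```

```bash
sed -i 's/^def alpha.*/def alpha(th): return np.radians(60+ 5.2*min(1,max(0,th)\/.45))/' plan.py; python3 plan.py .53 .45
```

```text
t 9.65 u -0.1285 v -0.0002 z 0.1283 alpha 65.2 sidetilt 0.008 jawoff 0.011 F(u,v,z) -0.6 1.3 -0.5
tx -0.02 ty 0.08 tz -0.15 rx 0.0 ry 0.0
tx -0.08 ty 0.18 tz -0.36 rx 0.0 ry 0.0
tx -0.14 ty 0.28 tz -0.55 rx 0.0 ry 0.0
tx -0.20 ty 0.38 tz -0.75 rx 0.0 ry 0.0
tx -0.26 ty 0.47 tz -0.94 rx 0.0 ry 0.0
```

>>> step_arm:
  moves:
    - {"tx":-0.03,"ty":0.08,"tz":-0.15,"rx":0.0,"ry":0.0,"rz":0.0,"jaw":0.0}
    - {"tx":-0.08,"ty":0.18,"tz":-0.36,"rx":0.0,"ry":0.0,"rz":0.0,"jaw":0.0}
    - {"tx":-0.14,"ty":0.28,"tz":-0.55,"rx":0.0,"ry":0.0,"rz":0.0,"jaw":0.0}
    - {"tx":-0.2,"ty":0.38,"tz":-0.75,"rx":0.0,"ry":0.0,"rz":0.0,"jaw":0.0}
    - {"tx":-0.26,"ty":0.47,"tz":-0.94,"rx":0.0,"ry":0.0,"rz":0.0,"jaw":0.0}

```text
time: 10.07
tcp_pos: [0.4947, 0.1543, 0.1186]
orientation: [2.708, -0.002, 0.557]
force: [-0.6, -0.8, 0.2]
finger_gap: -0.001
```

```bash
python3 plan.py .45 .37
```

```text
t 10.07 u -0.1340 v -0.0000 z 0.1186 alpha 65.1 sidetilt 0.007 jawoff 0.011 F(u,v,z) 0.3 -0.9 0.2
tx -0.04 ty 0.08 tz -0.17 rx -0.1 ry -0.1
tx -0.09 ty 0.15 tz -0.37 rx -0.3 ry -0.2
tx -0.13 ty 0.23 tz -0.57 rx -0.4 ry -0.3
tx -0.18 ty 0.30 tz -0.77 rx -0.6 ry -0.4
tx -0.22 ty 0.37 tz -0.97 rx -0.7 ry -0.5
```

>>> step_arm:
  moves:
    - {"tx":-0.04,"ty":0.08,"tz":-0.17,"rx":-0.1,"ry":-0.1,"rz":0.0,"jaw":0.0}
    - {"tx":-0.09,"ty":0.15,"tz":-0.37,"rx":-0.3,"ry":-0.2,"rz":0.0,"jaw":0.0}
    - {"tx":-0.13,"ty":0.23,"tz":-0.57,"rx":-0.4,"ry":-0.3,"rz":0.0,"jaw":0.0}
    - {"tx":-0.18,"ty":0.3,"tz":-0.77,"rx":-0.6,"ry":-0.4,"rz":0.0,"jaw":0.0}
    - {"tx":-0.22,"ty":0.37,"tz":-0.97,"rx":-0.7,"ry":-0.5,"rz":0.0,"jaw":0.0}

```text
time: 10.48
tcp_pos: [0.4924, 0.1581, 0.1086]
orientation: [2.693, -0.003, 0.557]
force: [0.2, 0.3, -1.0]
finger_gap: 0.003
```

```bash
python3 look.py 14 scene wrist; python3 plan.py .37 .3;python3 -c "
from ov import *
t=r.get_state()['tcp_pos']
ov('scene',14,.37,(160,60,310,240),3.3,tcp=t)
ov('wrist',14,.37,(150,0,512,330),2.,tcp=t)"
```

```text
10.4833 [0.49237568 0.15814206 0.10864835] [ 2.6925406  -0.00293009  0.55721572] [ 0.34005346  0.04603973  2.09682941 -0.54053767  0.96610317  1.6594853 ] [ 0.16149163  0.32289284 -1.04388873] 0.0034032764589281956
t 10.58 u -0.1387 v -0.0002 z 0.1083 alpha 64.3 sidetilt 0.008 jawoff 0.011 F(u,v,z) -0.1 -0.4 -1.9
tx 0.01 ty 0.03 tz -0.11 rx -0.2 ry -0.1
tx -0.02 ty 0.08 tz -0.29 rx -0.3 ry -0.2
tx -0.05 ty 0.14 tz -0.46 rx -0.5 ry -0.3
tx -0.08 ty 0.19 tz -0.64 rx -0.6 ry -0.4
tx -0.11 ty 0.23 tz -0.82 rx -0.7 ry -0.4
```

View pics/ov_scene14.png

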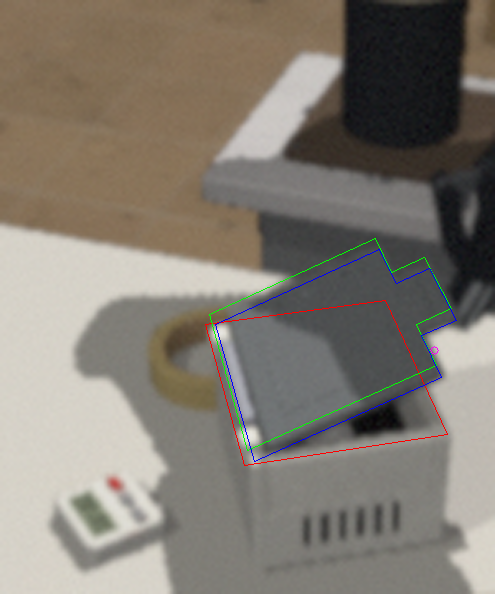

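View pics/ov_wrist14.png

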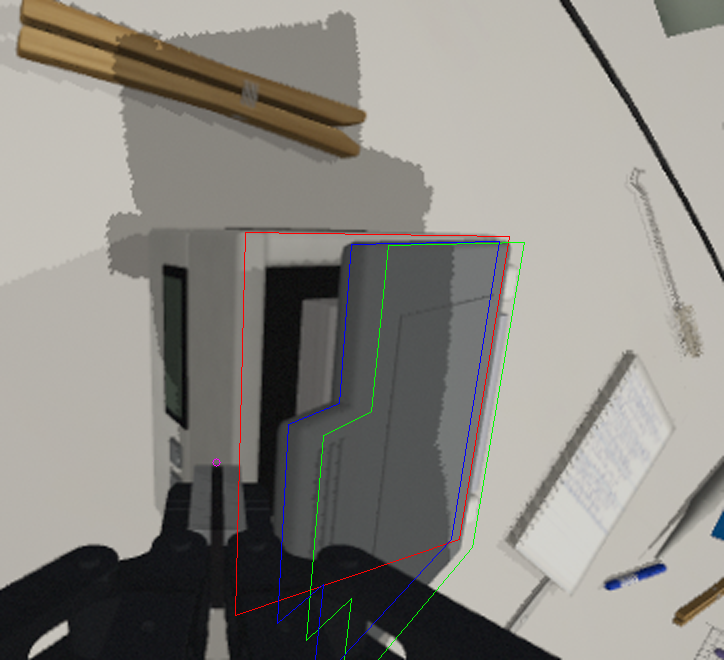

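>>> step_arm:
  moves:
    - {"tx":0.0,"ty":0.03,"tz":-0.11,"rx":-0.2,"ry":-0.1,"rz":0.0,"jaw":0.0}
    - {"tx":-0.03,"ty":0.08,"tz":-0.29,"rx":-0.3,"ry":-0.2,"rz":0.0,"jaw":0.0}
    - {"tx":-0.05,"ty":0.14,"tz":-0.46,"rx":-0.5,"ry":-0.3,"rz":0.0,"jaw":0.0}
    - {"tx":-0.08,"ty":0.19,"tz":-0.64,"rx":-0.6,"ry":-0.4,"rz":0.0,"jaw":0.0}
    - {"tx":-0.11,"ty":0.23,"tz":-0.82,"rx":-0.7,"ry":-0.4,"rz":0.0,"jaw":0.0}

```text
time: 11.0
tcp_pos: [0.4909, 0.1606, 0.0999]
orientation: [2.679, -0.002, 0.558]
force: [0.0, 0.7, -0.4]
finger_gap: -0.005
```

```bash
python3 plan.py .3 .23
```

```text
t 11.00 u -0.1413 v 0.0000 z 0.0999 alpha 63.5 sidetilt 0.008 jawoff 0.011 F(u,v,z) -0.6 0.4 -0.4
tx -0.03 ty 0.04 tz -0.17 rx -0.2 ry -0.1
tx -0.06 ty 0.08 tz -0.35 rx -0.3 ry -0.2
tx -0.08 ty 0.13 tz -0.54 rx -0.4 ry -0.3
tx -0.10 ty 0.16 tz -0.72 rx -0.6 ry -0.4
tx -0.13 ty 0.20 tz -0.90 rx -0.7 ry -0.4
```

>>> step_arm:
  moves:
    - {"tx":-0.03,"ty":0.04,"tz":-0.17,"rx":-0.2,"ry":-0.1,"rz":0.0,"jaw":0.0}
    - {"tx":-0.06,"ty":0.08,"tz":-0.35,"rx":-0.3,"ry":-0.2,"rz":0.0,"jaw":0.0}
    - {"tx":-0.08,"ty":0.13,"tz":-0.54,"rx":-0.4,"ry":-0.3,"rz":0.0,"jaw":0.0}
    - {"tx":-0.1,"ty":0.16,"tz":-0.72,"rx":-0.6,"ry":-0.4,"rz":0.0,"jaw":0.0}
    - {"tx":-0.13,"ty":0.2,"tz":-0.9,"rx":-0.7,"ry":-0.4,"rz":0.0,"jaw":0.0}

```text
time: 11.42
tcp_pos: [0.4895, 0.1627, 0.0906]
orientation: [2.665, -0.001, 0.558]
force: [-0.6, -0.2, -0.2]
finger_gap: 0.002
```

```bash
python3 look.py 15 scene wrist; python3 plan.py .23 .17;python3 -c "
from ov import *
t=r.get_state()['tcp_pos']
ov('scene',15,.23,(160,60,310,240),3.3,tcp=t)
ov('wrist',15,.23,(150,0,512,330),2.,tcp=t)"
```

```text
11.4167 [0.48952126 0.16265917 0.09061328] [ 2.66473810e+00 -1.20441706e-03  5.57673974e-01] [ 0.36445753  0.08053344  2.10656825 -0.58932028  0.94429214  1.72764332] [-0.62990134 -0.15898554 -0.15528856] 0.0015150860957132745
t 11.52 u -0.1439 v -0.0002 z 0.0903 alpha 62.7 sidetilt 0.007 jawoff 0.012 F(u,v,z) -0.0 -0.0 -1.7
tx 0.02 ty 0.02 tz -0.11 rx -0.2 ry -0.1
tx 0.00 ty 0.04 tz -0.27 rx -0.3 ry -0.2
tx -0.01 ty 0.07 tz -0.43 rx -0.4 ry -0.2
tx -0.03 ty 0.09 tz -0.58 rx -0.5 ry -0.3
tx -0.04 ty 0.11 tz -0.74 rx -0.6 ry -0.4
```

View pics/ov_scene15.png

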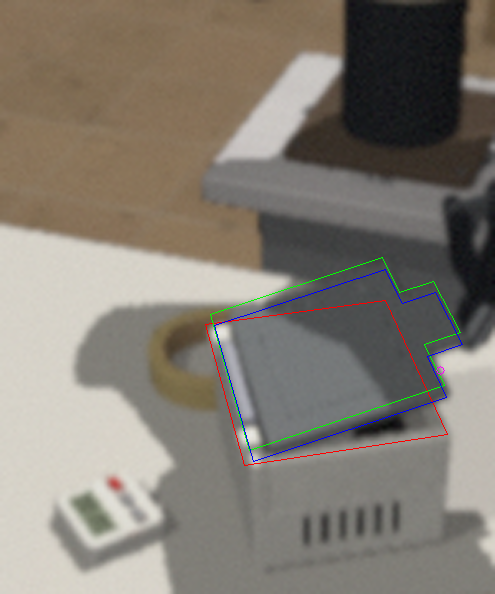

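View pics/ov_wrist15.png

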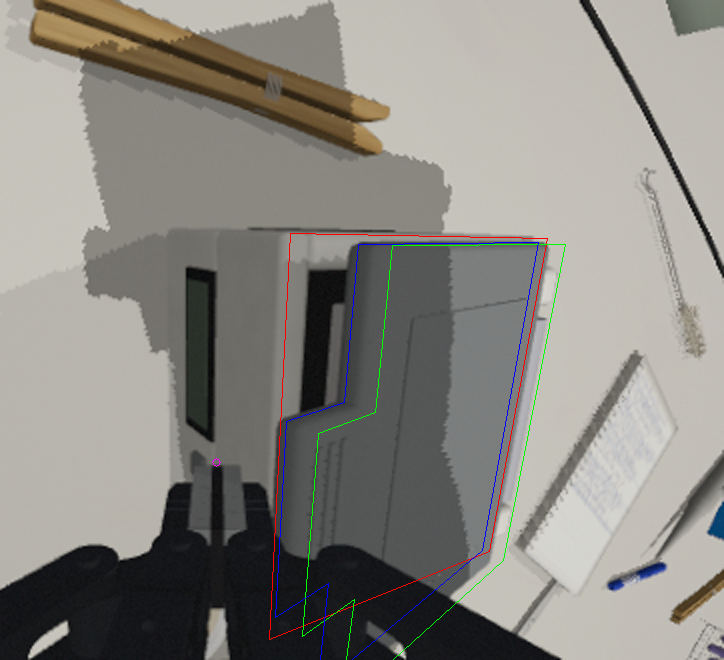

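>>> step_arm:
  moves:
    - {"tx":0.0,"ty":0.02,"tz":-0.11,"rx":-0.2,"ry":-0.1,"rz":0.0,"jaw":0.0}
    - {"tx":0.0,"ty":0.04,"tz":-0.27,"rx":-0.3,"ry":-0.2,"rz":0.0,"jaw":0.0}
    - {"tx":-0.01,"ty":0.07,"tz":-0.43,"rx":-0.4,"ry":-0.2,"rz":0.0,"jaw":0.0}
    - {"tx":-0.03,"ty":0.09,"tz":-0.58,"rx":-0.5,"ry":-0.3,"rz":0.0,"jaw":0.0}
    - {"tx":-0.04,"ty":0.11,"tz":-0.74,"rx":-0.6,"ry":-0.4,"rz":0.0,"jaw":0.0}

```text
time: 11.93
tcp_pos: [0.489, 0.1639, 0.0828]
orientation: [2.653, -0.001, 0.558]
force: [0.1, 0.9, -0.7]
finger_gap: 0.001
```

```bash
python3 plan.py .17 .11
```

```text
t 11.93 u -0.1451 v 0.0001 z 0.0828 alpha 62.0 sidetilt 0.008 jawoff 0.012 F(u,v,z) -0.7 0.5 -0.7
tx -0.02 ty 0.02 tz -0.16 rx -0.1 ry -0.1
tx -0.03 ty 0.04 tz -0.32 rx -0.3 ry -0.2
tx -0.04 ty 0.06 tz -0.48 rx -0.4 ry -0.2
tx -0.05 ty 0.07 tz -0.64 rx -0.5 ry -0.3
tx -0.06 ty 0.08 tz -0.80 rx -0.6 ry -0.4
```

>>> step_arm:
  moves:
    - {"tx":-0.02,"ty":0.02,"tz":-0.16,"rx":-0.1,"ry":-0.1,"rz":0.0,"jaw":0.0}
    - {"tx":-0.03,"ty":0.04,"tz":-0.32,"rx":-0.3,"ry":-0.2,"rz":0.0,"jaw":0.0}
    - {"tx":-0.04,"ty":0.06,"tz":-0.48,"rx":-0.4,"ry":-0.2,"rz":0.0,"jaw":0.0}
    - {"tx":-0.05,"ty":0.07,"tz":-0.64,"rx":-0.5,"ry":-0.3,"rz":0.0,"jaw":0.0}
    - {"tx":-0.06,"ty":0.08,"tz":-0.8,"rx":-0.6,"ry":-0.4,"rz":0.0,"jaw":0.0}

```text
time: 12.35
tcp_pos: [0.4884, 0.1647, 0.0747]
orientation: [2.64, -0.002, 0.558]
force: [-0.1, -0.7, -0.1]
finger_gap: 0.0
```

```bash
python3 look.py 16 scene wrist; python3 plan.py .11 .06;python3 -c "
from ov import *
t=r.get_state()['tcp_pos']
ov('scene',16,.11,(160,60,310,240),3.3,tcp=t)
ov('wrist',16,.11,(150,0,512,330),2.,tcp=t)"
```

```text
12.35 [0.48842063 0.16471777 0.07469163] [ 2.63970633e+00 -1.88206892e-03  5.57953030e-01] [ 0.38123021  0.11284595  2.1138877  -0.63514662  0.92354261  1.78808331] [-0.13263423 -0.70809055 -0.09843918] 0.0002752508183740994
t 12.45 u -0.1462 v -0.0003 z 0.0744 alpha 61.3 sidetilt 0.008 jawoff 0.012 F(u,v,z) -0.5 0.2 -2.2
tx 0.02 ty 0.01 tz -0.08 rx -0.1 ry -0.1
tx 0.02 ty 0.01 tz -0.23 rx -0.2 ry -0.1
tx 0.02 ty 0.01 tz -0.38 rx -0.3 ry -0.2
tx 0.02 ty 0.01 tz -0.53 rx -0.4 ry -0.2
tx 0.02 ty 0.01 tz -0.68 rx -0.5 ry -0.3
```

View pics/ov_scene16.png

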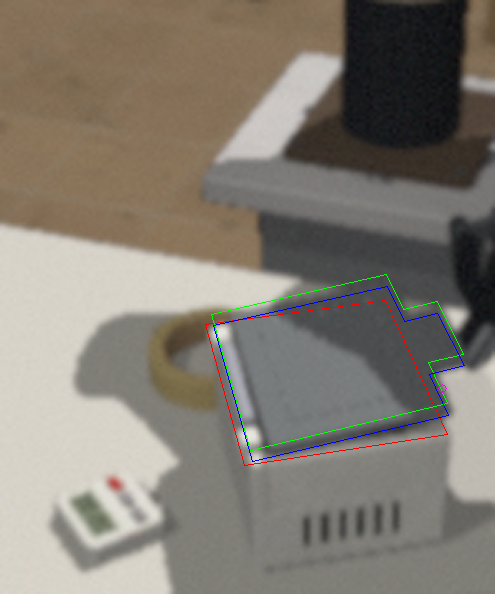

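View pics/ov_wrist16.png

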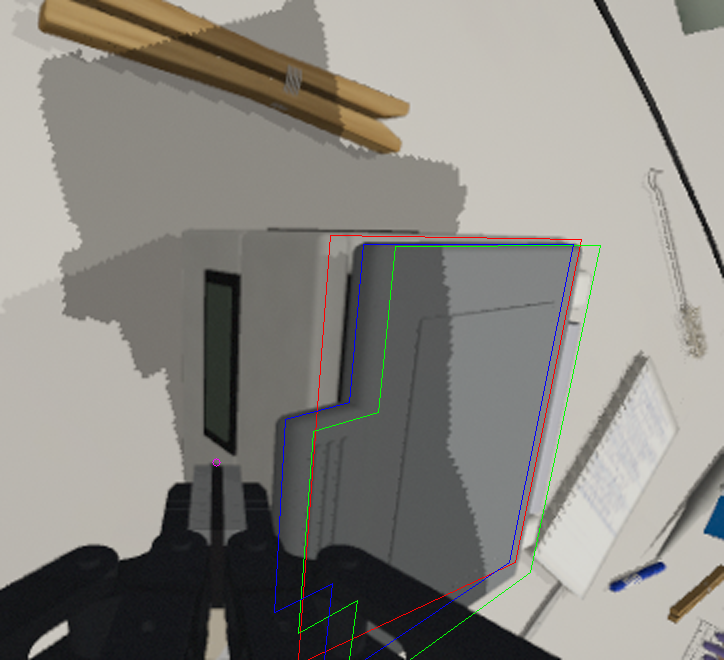

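>>> step_arm:
  moves:
    - {"tx":0.0,"ty":0.01,"tz":-0.08,"rx":-0.1,"ry":-0.1,"rz":0.0,"jaw":0.0}
    - {"tx":0.0,"ty":0.01,"tz":-0.23,"rx":-0.2,"ry":-0.1,"rz":0.0,"jaw":0.0}
    - {"tx":0.0,"ty":0.01,"tz":-0.38,"rx":-0.3,"ry":-0.2,"rz":0.0,"jaw":0.0}
    - {"tx":0.0,"ty":0.01,"tz":-0.53,"rx":-0.4,"ry":-0.2,"rz":0.0,"jaw":0.0}
    - {"tx":0.0,"ty":0.01,"tz":-0.68,"rx":-0.5,"ry":-0.3,"rz":0.0,"jaw":0.0}

```text
time: 12.87
tcp_pos: [0.4882, 0.1648, 0.0674]
orientation: [2.63, -0.001, 0.558]
force: [-0.9, 0.8, -0.8]
finger_gap: -0.001
```

```bash
python3 plan.py .06 .01
```

```text
t 12.87 u -0.1463 v -0.0002 z 0.0674 alpha 60.7 sidetilt 0.008 jawoff 0.012 F(u,v,z) -1.1 -0.3 -0.8
tx 0.02 ty -0.00 tz -0.14 rx -0.1 ry -0.1
tx 0.03 ty -0.01 tz -0.29 rx -0.2 ry -0.1
tx 0.03 ty -0.01 tz -0.44 rx -0.3 ry -0.2
tx 0.03 ty -0.02 tz -0.59 rx -0.4 ry -0.2
tx 0.04 ty -0.03 tz -0.74 rx -0.5 ry -0.3
```

>>> step_arm:
  moves:
    - {"tx":0.0,"ty":0.0,"tz":-0.14,"rx":-0.1,"ry":-0.1,"rz":0.0,"jaw":0.0}
    - {"tx":0.0,"ty":0.0,"tz":-0.28,"rx":-0.2,"ry":-0.1,"rz":0.0,"jaw":0.0}
    - {"tx":0.0,"ty":0.0,"tz":-0.42,"rx":-0.3,"ry":-0.2,"rz":0.0,"jaw":0.0}
    - {"tx":0.0,"ty":0.0,"tz":-0.56,"rx":-0.4,"ry":-0.2,"rz":0.0,"jaw":0.0}
    - {"tx":0.0,"ty":0.0,"tz":-0.7,"rx":-0.4,"ry":-0.2,"rz":0.0,"jaw":0.0}

```text
time: 13.28
tcp_pos: [0.4882, 0.1648, 0.0604]
orientation: [2.622, -0.0, 0.558]
force: [-0.2, 0.1, 0.5]
finger_gap: 0.001
```

```bash
python3 look.py 17 scene wrist; python3 plan.py .01 -.04;python3 -c "
from ov import *
t=r.get_state()['tcp_pos']
ov('scene',17,.01,(160,60,310,240),3.3,tcp=t)
ov('wrist',17,.01,(150,0,512,330),2.,tcp=t)"
```

```text
13.2833 [0.48820775 0.16481544 0.06036068] [ 2.62176505e+00 -3.06565578e-04  5.58207223e-01] [ 0.39030198  0.14301855  2.11828789 -0.67162896  0.90588005  1.83391171] [-0.1865097   0.14047032  0.48817469] 0.0007251115347890792
t 13.38 u -0.1462 v -0.0002 z 0.0603 alpha 60.2 sidetilt 0.007 jawoff 0.012 F(u,v,z) 0.8 -0.2 -0.5
tx 0.05 ty -0.03 tz -0.17 rx -0.2 ry -0.1
tx 0.05 ty -0.04 tz -0.32 rx -0.2 ry -0.1
tx 0.05 ty -0.04 tz -0.47 rx -0.2 ry -0.1
tx 0.06 ty -0.05 tz -0.62 rx -0.2 ry -0.1
tx 0.06 ty -0.05 tz -0.77 rx -0.2 ry -0.1
```

View pics/ov_scene17.png

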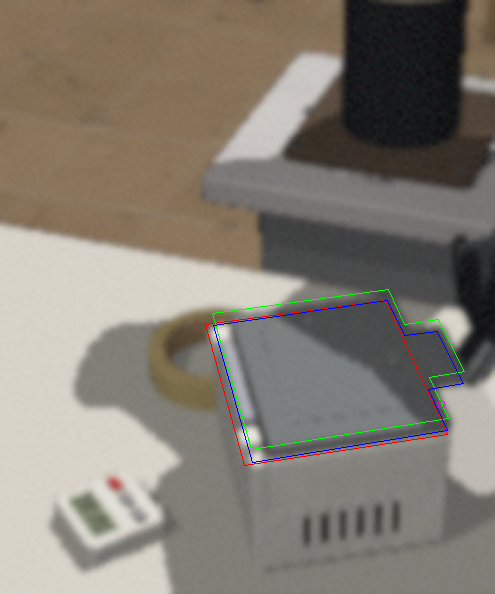

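View pics/ov_wrist17.png

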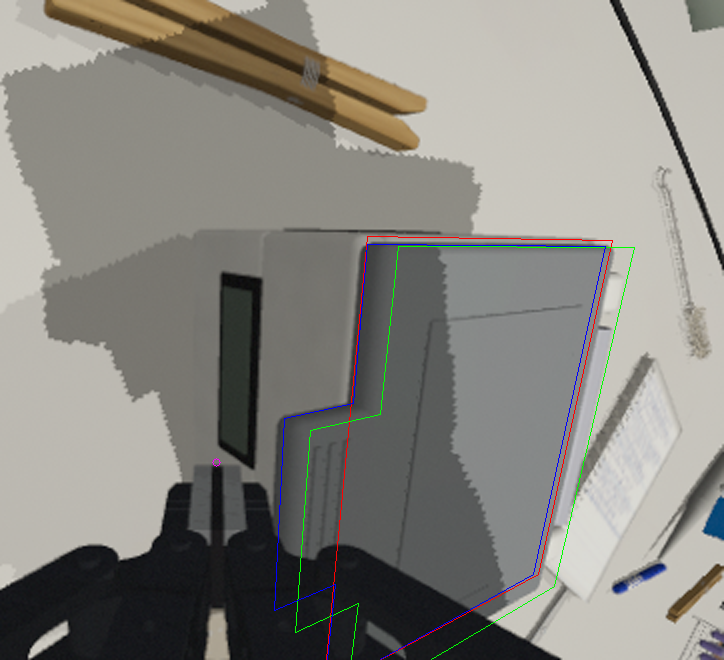

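>>> step_arm:
  moves:
    - {"tx":0.0,"ty":0.0,"tz":-0.12,"rx":0.0,"ry":0.0,"rz":0.0,"jaw":0.0}
    - {"tx":0.0,"ty":0.0,"tz":-0.24,"rx":0.0,"ry":0.0,"rz":0.0,"jaw":0.0}
    - {"tx":0.0,"ty":0.0,"tz":-0.36,"rx":0.0,"ry":0.0,"rz":0.0,"jaw":0.0}
    - {"tx":0.0,"ty":0.0,"tz":-0.48,"rx":0.0,"ry":0.0,"rz":0.0,"jaw":0.0}
    - {"tx":0.0,"ty":0.0,"tz":-0.6,"rx":0.0,"ry":0.0,"rz":0.0,"jaw":0.0}

```text
time: 13.8
tcp_pos: [0.4882, 0.1647, 0.0542]
orientation: [2.622, -0.0, 0.558]
force: [0.7, -0.0, -1.0]
finger_gap: 0.005
```

>>> step_arm:
  moves:
    - {"tx":0.0,"ty":0.0,"tz":-0.12,"rx":0.0,"ry":0.0,"rz":0.0,"jaw":0.0}
    - {"tx":0.0,"ty":0.0,"tz":-0.24,"rx":0.0,"ry":0.0,"rz":0.0,"jaw":0.0}
    - {"tx":0.0,"ty":0.0,"tz":-0.36,"rx":0.0,"ry":0.0,"rz":0.0,"jaw":0.0}
    - {"tx":0.0,"ty":0.0,"tz":-0.48,"rx":0.0,"ry":0.0,"rz":0.0,"jaw":0.0}
    - {"tx":0.0,"ty":0.0,"tz":-0.6,"rx":0.0,"ry":0.0,"rz":0.0,"jaw":0.0}

```text
time: 14.22
tcp_pos: [0.4882, 0.1647, 0.0481]
orientation: [2.622, -0.0, 0.558]
force: [-1.1, 0.1, 0.5]
finger_gap: 0.004
```

```bash
python3 look.py 18 scene wrist; python3 -c "
from ov import *
t=r.get_state()['tcp_pos']
ov('scene',18,.0,(160,60,310,240),3.3,tcp=t)
ov('wrist',18,.0,(150,0,512,330),2.,tcp=t)
from st import *
st()"
```

```text
14.2167 [0.48816899 0.16471007 0.04808522] [ 2.62179474e+00 -1.99717452e-05  5.58106587e-01] [ 0.39014736  0.16538278  2.12131554 -0.68425586  0.8863081   1.85404557] [-1.0781015   0.0806144   0.52059128] 0.004224629044807847
t 14.32 u -0.1462 v -0.0004 z 0.0479 alpha 60.2 sidetilt 0.007 jawoff 0.013 F(u,v,z) -0.4 -0.3 -0.6
```

View pics/ov_scene18.png

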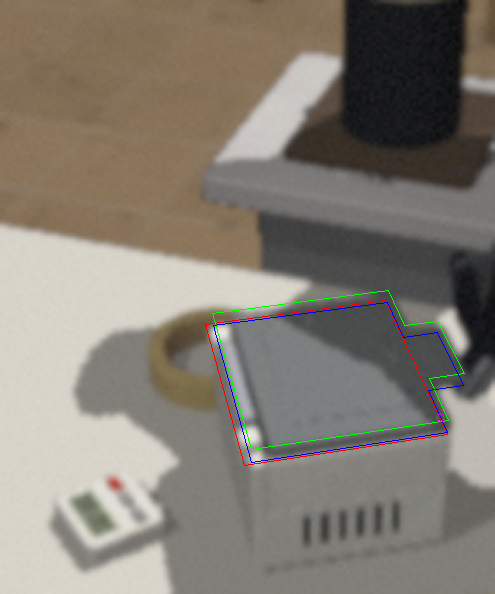

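View pics/ov_wrist18.png

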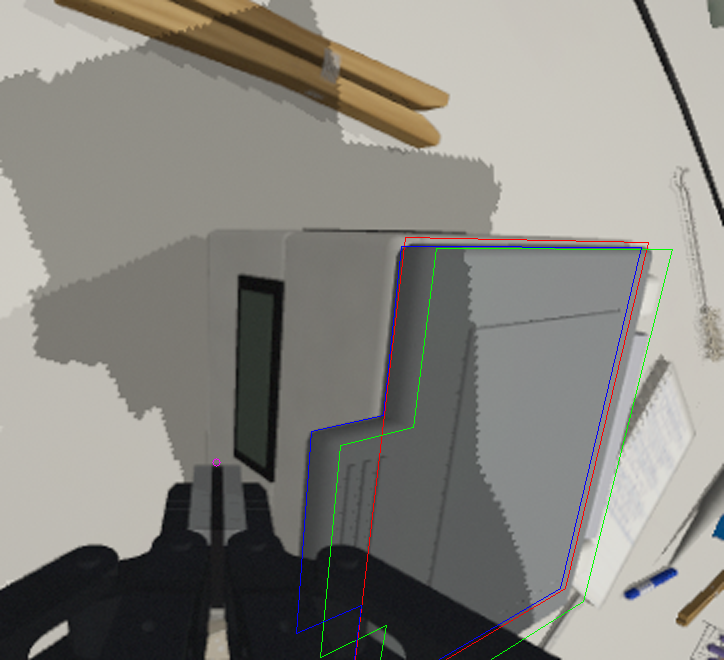

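>>> step_arm:
  moves:
    - {"tx":-0.5,"ty":0.8,"tz":0.0,"rx":0.0,"ry":0.0,"rz":0.0,"jaw":0.0}
    - {"tx":-1.2,"ty":2.0,"tz":0.0,"rx":0.0,"ry":0.0,"rz":0.0,"jaw":0.0}
    - {"tx":-2.2,"ty":3.6,"tz":0.0,"rx":0.0,"ry":0.0,"rz":0.0,"jaw":0.0}
    - {"tx":-3.4,"ty":5.6,"tz":0.5,"rx":0.0,"ry":0.0,"rz":0.0,"jaw":0.0}
    - {"tx":-4.4,"ty":7.2,"tz":2.0,"rx":0.0,"ry":0.0,"rz":0.0,"jaw":0.0}

```text
time: 14.73
tcp_pos: [0.4414, 0.237, 0.066]
orientation: [2.623, 0.005, 0.558]
force: [-0.2, 0.2, -0.0]
finger_gap: 0.003
```

>>> step_arm:
  moves:
    - {"tx":-0.8,"ty":1.3,"tz":3.0,"rx":0.0,"ry":0.0,"rz":0.0,"jaw":0.0}
    - {"tx":-1.2,"ty":2.0,"tz":6.0,"rx":0.0,"ry":0.0,"rz":0.0,"jaw":0.0}
    - {"tx":-1.2,"ty":2.0,"tz":9.0,"rx":0.0,"ry":0.0,"rz":0.0,"jaw":0.0}
    - {"tx":-1.2,"ty":2.0,"tz":12.0,"rx":0.0,"ry":0.0,"rz":0.0,"jaw":0.0}
    - {"tx":-1.2,"ty":2.0,"tz":14.0,"rx":0.0,"ry":0.0,"rz":0.0,"jaw":0.0}

```text
time: 15.15
tcp_pos: [0.4297, 0.2583, 0.2095]
orientation: [2.623, 0.001, 0.559]
force: [-0.1, 0.3, -0.2]
finger_gap: -0.002
```

>>> step_arm:
  moves:
    - {"tx":0.0,"ty":0.0,"tz":0.0,"rx":0.0,"ry":0.0,"rz":0.0,"jaw":0.0}
    - {"tx":0.0,"ty":0.0,"tz":0.0,"rx":0.0,"ry":0.0,"rz":0.0,"jaw":0.0}
    - {"tx":0.0,"ty":0.0,"tz":0.0,"rx":0.0,"ry":0.0,"rz":0.0,"jaw":0.0}
    - {"tx":0.0,"ty":0.0,"tz":0.0,"rx":0.0,"ry":0.0,"rz":0.0,"jaw":0.0}

```text
time: 15.48
tcp_pos: [0.4285, 0.2578, 0.2072]
orientation: [2.623, 0.005, 0.559]
force: [-0.2, 0.2, -0.1]
finger_gap: 0.0
```

```bash
python3 look.py 19 scene top; python3 -c "
from ov import *
ov('scene',19,.0,(160,60,310,240),3.3)
ov('top',19,.0,(170,130,360,300),3.5)"
```

```text
15.4833 [0.42852166 0.25780667 0.20716692] [2.62289646 0.00467694 0.5589598 ] [ 0.61113494 -0.03176113  1.99477194 -0.54626707  1.26157585  1.81379646] [-0.21484155  0.2438499  -0.13008866] 0.0002881485767207027
```

View pics/ov_scene19.png

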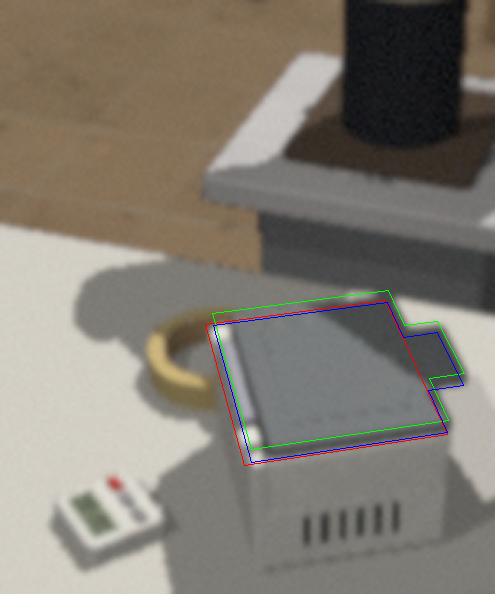

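View pics/top19.png

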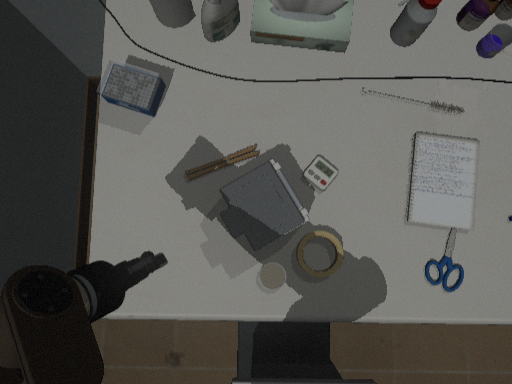

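View pics/scene19.png

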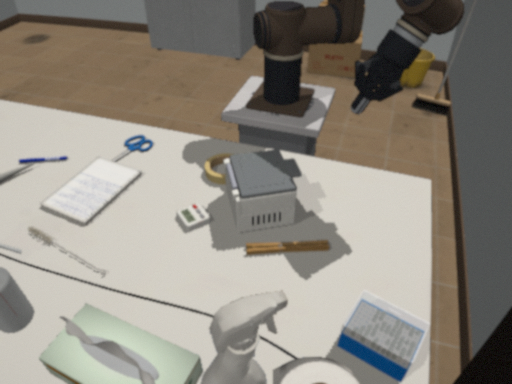

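```bash
python3 -c "
from rig import r
print(r.job_done())"
```

```text
the job is handed in; nothing more can be done
None
```

The cover is shut and the job is handed in at about 15.5 s of the 51 s allowed. I tipped the cover forward with the closed fingertips to about 1.15 rad. I then went over the tab and caught it from below on the back of a finger at about 1.03 rad. From there I lowered it on the finger at about 0.12–0.19 rad/s, slowest near the end.

**Final checks**
- **Cover:** the last scene and top pictures match the shut model.
- **Bystanders:** the clip, petri dish, tape and timer look the same as in the first pictures.
- **Arm:** the gripper stands clear, with force readings near zero.
- **Contact forces:** readings while touching the cover stayed at about 2 N, close to the sensor noise. One 4 N reading came during a fast free move.

**Disagreements**
- **Finger length:** the scene and wrist pictures showed the fingertips ending about 20 mm short of the reported TCP. I planned contact points and clearances to be safe either way.
- **Box fit:** the fitted outline of the box was a few millimetres off in the wrist view.

The cover angles come from fitting the pictures, so they are good to only a few hundredths of a radian. The landing itself was not seen separately. The finger was coming down at about 0.1 rad/s at that point.

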